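# Set out the dome nut samples in order of size

### The arm

A 7-joint arm with a two-finger parallel gripper is mounted at the origin on the work surface. World frame = base frame: x ahead of the robot, y to its left, z up, the work surface at z = 0. Lengths are in m, angles in degrees, forces in N, time in s.
With the tool pointing down it reaches from about 0.425 to 0.875 m from the base axis. Payload 4.7 kg.
Tool frame: the origin (TCP) lies midway between the tips of the shut fingers; the grasp point (between the pads) lies 19 mm behind it; z points along the fingers, x is the direction in which the jaws open and shut, and the axes are right-handed (so a half turn about z gives the same grasp; the last joint's range is limited). The gripper opens to 87 mm and grips with 3 to 60 N. Pads are 19 mm wide; open, the fingers measure 117 mm over their backs; the gripper's body (75 mm by 190 mm) begins 51 mm behind the grasp point.
Start: joints at [75.407, 18.392, -4.016, 83.108, 1.295, 78.541, -3.26], TCP at [0.173, -0.627, 0.223] pointing down, gripper open.
Joint ranges: [-163.93, 163.93], [-17.29, 119.83], [-79.2, 71.16], [3.27, 140.29], [-89.18, 269.18], [5.43, 117.66], [-154.24, 154.24]. Speed limits (degrees/s): [147.25, 147.25, 180, 180, 180, 180, 180].

### API

Orientations are given as [roll, pitch, yaw] about the fixed x, y, z axes, in that order (R = Rz(yaw) Ry(pitch) Rx(roll)).
In Python, from cell import env gives the robot as it stands.
- The arm moves only by the tool carry_out, never from a script. Its argument "plan" is a list of rows, each an object with "grip": the closure, from 0 (fully open) to 1 (shut); "dp": the shift along the tool's x, y, z in m, a list of three; "rotation": the turn, a rotation vector about the tool's x, y, z in degrees, a list of three. In form: [{"grip": grip, "dp": [dx, dy, dz], "rotation": [wx, wy, wz]}, ...]. A call has 1 to 8 rows; each row shifts and turns the pose as measured when the row begins, along the tool's axes as they then stand; what a row does not reach is not made up. A row lasts 1/12 s, in which the tool goes at most 41.7 mm and 7.16 degrees, less where a joint would pass 70% of its speed; a pose out of reach is approached as far as the arm can. A call is refused whole if a number of a shift passes 0.0417 or a number of a turn 7.16, either way. A call with a gripper value outside its range is refused whole. The fingers move at their own pace and stop on an object; "force" is the grip in N (left out, the last holds). Time passes only in rows, so rows that do not move let the fingers close. It gives the time, the measured TCP pose, the force and the opening at its end, in the units of the state.
- env.get_obs(): the state, without advancing time (a new reading comes with each control period).
- env.read_camera(name): name is "scene" or "top" or "wrist"; returns the picture (400x640x3 uint8, red, green, blue); there is no depth.
- env.camera_params(name): a dict with "fx", "fy", "cx", "cy" (pixels), "R" (3x3) and "t" (3): a world point X has camera coordinates R X + t. Camera axes: x right, y down, z forward; pixel columns grow to the right and rows downward; lengths in m; the calibration is good to about 2 mm. The wrist camera is an equidistant fisheye: a pixel r from the principal point sees the ray r / f radians off the axis. A picture is of the moment at which its call begins: read the wrist's pose just before it. camera_params takes no time and is no camera call; for the wrist camera it gives the pose at the moment of the call.
- env.sign_off(): hands the job in, once; it reports no verdict.
The state is a dict: "time_s": time; "qpos": joint angles; "joint_velocities": joint speeds; "effort": joint torques, N m; "tool_pos": TCP position; "tool_rot": TCP orientation; "force": force on the tool from outside, world axes, zero at the start; "wrist_torque": the same for the moment, N m; "grip_width": finger opening in m.
Only numpy, scipy, OpenCV 4.12 (cv2) and the standard library are available. Lean on these libraries where they do the work, as an engineer would, in place of code of your own. Each camera call takes 0.05 s, during which the arm holds its last target. There are 200 camera calls.

### The job

Set the four loose steel dome nuts out as a size display on the white strip: one on each round black mark, standing dome up and centred on it, running in order of size from the smallest on the mark next to the blue bin at the strip's end to the largest on the mark farthest from that bin. Leave the small white bottle standing where it is.

Things in the scene. Friction and masses are not known exactly. Their poses are not given: they have to be found in the camera images.
- nut_1_center (a point): the smallest of four loose plain steel dome nuts, standing dome up on the counter: hexagonal lower part 24 mm across its flats, 28 mm across its corners and 16 mm high, with a slightly narrower round dome above it; 30 mm high in all. The point is its centre, 15 mm above its underside; z up; one pair of flats faces along +x and -x, the others are turned by 60 degrees. Its sides below the dome are upright and can be pinched across any pair of flats.
- nut_2_center (a point): the second smallest of four loose plain steel dome nuts, standing dome up on the counter: hexagonal lower part 36 mm across its flats, 42 mm across its corners and 21 mm high, with a slightly narrower round dome above it; 42 mm high in all. The point is its centre, 21 mm above its underside; z up; one pair of flats faces along +x and -x, the others are turned by 60 degrees. Its sides below the dome are upright and can be pinched across any pair of flats.
- nut_3_center (a point): the second largest of four loose plain steel dome nuts, standing dome up on the counter: hexagonal lower part 46 mm across its flats, 53 mm across its corners and 26 mm high, with a slightly narrower round dome above it; 52 mm high in all. The point is its centre, 26 mm above its underside; z up; one pair of flats faces along +x and -x, the others are turned by 60 degrees. Its sides below the dome are upright and can be pinched across any pair of flats.
- nut_4_center (a point): the largest of four loose plain steel dome nuts, standing dome up on the counter: hexagonal lower part 55 mm across its flats, 64 mm across its corners and 30 mm high, with a slightly narrower round dome above it; 62 mm high in all. The point is its centre, 31 mm above its underside; z up; one pair of flats faces along +x and -x, the others are turned by 60 degrees. Its sides below the dome are upright and can be pinched across any pair of flats.
- mark_a: one of four like round black rubber marks in a straight row, 92 mm apart, in the order a, b, c, d: an end mark. A fixed disc 74 mm across and 3 mm thick on a fixed white display strip 100 mm wide, 376 mm long and 8 mm thick. Origin: centre of the disc's underside, on the strip, so that the disc's top lies 3 mm above the origin and 11 mm above the counter. y runs along the row towards mark_a.
- mark_b: one of four like round black rubber marks in a straight row, 92 mm apart, in the order a, b, c, d: the inner mark next to mark_a. A fixed disc 74 mm across and 3 mm thick on a fixed white display strip 100 mm wide, 376 mm long and 8 mm thick. Origin: centre of the disc's underside, on the strip, so that the disc's top lies 3 mm above the origin and 11 mm above the counter. y runs along the row towards mark_a.
- mark_c: one of four like round black rubber marks in a straight row, 92 mm apart, in the order a, b, c, d: the inner mark next to mark_d. A fixed disc 74 mm across and 3 mm thick on a fixed white display strip 100 mm wide, 376 mm long and 8 mm thick. Origin: centre of the disc's underside, on the strip, so that the disc's top lies 3 mm above the origin and 11 mm above the counter. y runs along the row towards mark_a.
- mark_d: one of four like round black rubber marks in a straight row, 92 mm apart, in the order a, b, c, d: the other end mark. A fixed disc 74 mm across and 3 mm thick on a fixed white display strip 100 mm wide, 376 mm long and 8 mm thick. Origin: centre of the disc's underside, on the strip, so that the disc's top lies 3 mm above the origin and 11 mm above the counter. y runs along the row towards mark_a.
- bin: open blue plastic stock bin with small steel fasteners in it, fixed to the counter at one end of the row of marks (at mark_a or at mark_d), 117 mm from the centre of that end mark: 100 mm square and 50 mm high. Origin: centre of its underside. The other end of the row has a small sloping white card holder, 46 mm high, on a black foot.
- bottle_center (a point): a bystander: small white plastic bottle with a black cap, 30 mm across and 72 mm high, 60 g, standing loose among the nuts. The point is its centre, half-way up. A small cardboard carton, 45 x 55 x 34 mm, also stands among the nuts.
Mind the look-alikes: they are no part of the job. What is shaped like the part that bears nut_2_center but turquoise is not meant. What is shaped like the part that bears nut_1_center but orange is not meant.

How it is judged (in metres and radians):
At the end, for the whole second after the job is handed in: Counting from the blue bin, the marks carry the nuts from smallest to largest, each nut's centre within 14 mm of its mark's centre seen from above, standing on the mark (height within 6 mm) upright within 0.12 rad, dome up, released and at rest (((horizontal distance between bin and mark_a below 0.2 m and horizontal distance between nut_1_center and mark_a below 0.014 m and horizontal distance between nut_2_center and mark_b below 0.014 m and horizontal distance between nut_3_center and mark_c below 0.014 m and horizontal distance between nut_4_center and mark_d below 0.014 m) or (horizontal distance between bin and mark_d below 0.2 m and horizontal distance between nut_1_center and mark_d below 0.014 m and horizontal distance between nut_2_center and mark_c below 0.014 m and horizontal distance between nut_3_center and mark_b below 0.014 m and horizontal distance between nut_4_center and mark_a below 0.014 m)) and angle between each of nut_1_center, nut_2_center, nut_3_center, nut_4_center's own z axis and vertical below 0.12 rad and height (world z) of nut_1_center between 0.02 and 0.032 m and linear speed of each of nut_1, nut_2, nut_3, nut_4 below 0.02 m/s and height (world z) of nut_2_center between 0.026 and 0.038 m and height (world z) of nut_3_center between 0.031 and 0.043 m and height (world z) of nut_4_center between 0.036 and 0.048 m); the robot touches nothing.
It fails at once if the white bottle is moved by more than 30 mm or knocked over (distance of bottle_center from where it was at the start of the episode above 0.03 m or angle between bottle_center's own z axis and vertical above 0.5 rad).
It also fails if it takes over 88 s, if anything falls off the work surface, if the arm or the gripper's body presses on something with over 40 N, if the wrist force passes 120 N, or if a joint passes its speed limit or range.

## Working session

There is one attempt and no reset: what is moved stays moved. The work goes in short steps, Python scripts to look and compute and a tool call to move; the robot and the scene stay as the last step left them, time stands still between calls to the robot, and variables do not carry over. Pictures are saved under pics/ and viewed, about 12 in all and at most 16, crops included, and the job is handed in when it is done.

Besides the shell and the picture viewer there is one more tool, called by a JSON object that holds its "name" and its "arguments", one argument or row to a line. carry_out: Moves the arm, as the interface text tells. Its arguments: {"type":"object","properties":{"plan":{"type":"array","items":{"type":"object","properties":{"grip":{"type":"number"},"dp":{"type":"array","items":{"type":"number"}},"rotation":{"type":"array","items":{"type":"number"}}}}},"force":{"type":"number"}},"required":["plan"]}

```bash
mkdir -p pics; ls; python3 - <<'E'
from cell import env
import cv2
o=env.get_obs();print({k:o[k] for k in('time_s','tool_pos','tool_rot','grip_width','force')})
for n in("top","scene"):
    p=env.camera_params(n);print(n,p)
    cv2.imwrite(f"pics/{n}0.png",env.read_camera(n)[:,:,::-1])
E
```

```text
pics
{'time_s': 0.0, 'tool_pos': array([ 0.1724425 , -0.62614724,  0.22147287]), 'tool_rot': array([ 1.79992637e+02,  1.07066655e-01, -7.45965946e+01]), 'grip_width': 0.08702433125040969, 'force': array([-0.81661195,  0.26570816, -0.06236632])}
top {'fx': 383.80835339883436, 'fy': 383.80835339883436, 'cx': 318.50912099126583, 'cy': 198.30093379037538, 'R': array([[-0.0027955 , -0.99996851, -0.00742661],
       [-0.98459016,  0.00405095, -0.17483082],
       [ 0.1748554 ,  0.00682343, -0.98457048]]), 't': array([-0.02293613,  0.54197085,  0.98531485])}
scene {'fx': 499.1911425653738, 'fy': 499.1911425653738, 'cx': 326.1696461181067, 'cy': 197.91154743376683, 'R': array([[-0.12314158,  0.99230586,  0.01285417],
       [ 0.85008364,  0.11215792, -0.51456623],
       [-0.51204879, -0.05243738, -0.85735428]]), 't': array([ 0.08060748, -0.42092325,  1.40621632])}
```

View pics/top0.png

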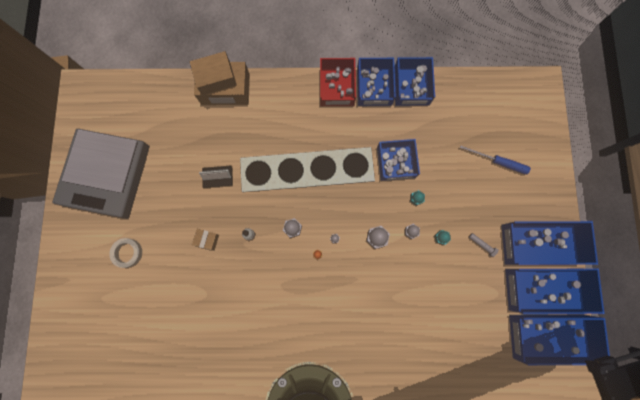

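View pics/scene0.png

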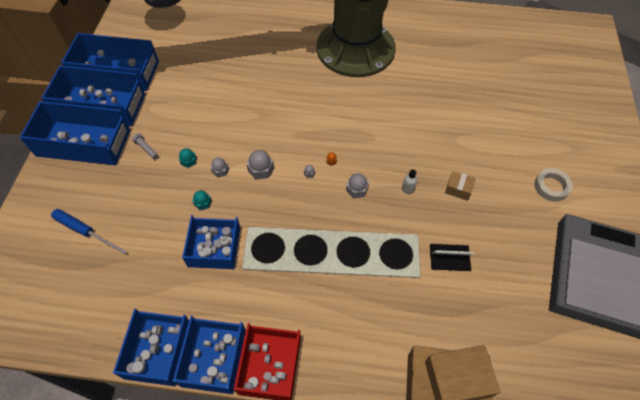

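The top view shows four nuts: smallest (335,239), second (413,231), third (291,228), largest (377,237). The bin is at (398,160) and the marks run from (355,165) to (258,173), so the bin's end mark is on the right. The bottle is at (248,234), and the orange and turquoise look-alikes are nearby.

```bash
cat > h.py <<'E'
from cell import env
import cv2, numpy as np
def ray(p,u,v,fish=False):
    x=(u-p['cx'])/p['fx'];y=(v-p['cy'])/p['fy']
    if fish:
        th=np.hypot(x,y); s=np.sin(th)/max(th,1e-9); d=np.array([x*s,y*s,np.cos(th)])
    else: d=np.array([x,y,1.])
    R=np.array(p['R']); return -R.T@np.array(p['t']), R.T@d
def hit(p,u,v,z,fish=False):
    c,d=ray(p,u,v,fish); return (c+d*(z-c[2])/d[2])[:2]
def proj(p,X,fish=False):
    c=np.array(p['R'])@np.array(X)+np.array(p['t'])
    if not fish: return p['cx']+p['fx']*c[0]/c[2],p['cy']+p['fy']*c[1]/c[2]
    r=np.hypot(c[0],c[1]);th=np.arctan2(r,c[2]);return p['cx']+p['fx']*th*c[0]/r,p['cy']+p['fy']*th*c[1]/r
E
python3 - <<'E'
from h import *
for n,lo in(("top",(225,140,375,200)),("scene",(240,225,425,280))):
    im=cv2.imread(f"pics/{n}0.png");p=env.camera_params(n)
    g=im[lo[1]:lo[3],lo[0]:lo[2]].max(2)
    k,_,st,c=cv2.connectedComponentsWithStats((g<60).astype(np.uint8))
    for i in range(1,k):
        if st[i,4]>300:
            u,v=c[i]+lo[:2];print(n,'mark',st[i,4],u.round(1),v.round(1),hit(p,u,v,.011).round(4))
T=env.camera_params("top");S=env.camera_params("scene")
L={'n1':((335,239),(309,171),.015),'n2':((413,231),(219,167),.021),'n3':((291.5,228),(358,185),.026),'n4':((377,237),(260,164),.031),'bottle':((248,234),(410,181),.04),'bin':((398,160),(212,243),.03),'orange':((318,254),(331,158),.015),'tq1':((417,198),(202,200),.021),'tq2':((443,237),(187,158),.021),'carton':((205,240),(461,185),.02),'holder':((216,176),(452,256),.02)}
for k,(a,b,z) in L.items(): print(k,hit(T,*a,z).round(3),hit(S,*b,z).round(3))
E
```

```text
scene mark 753 267.5 247.6 [ 0.6445 -0.1285]
scene mark 758 310.2 249.6 [ 0.6374 -0.0369]
scene mark 767 353.0 251.6 [0.6301 0.0548]
scene mark 763 395.8 253.5 [0.6228 0.1463]
n1 [ 0.435 -0.069] [ 0.439 -0.068]
n2 [ 0.455 -0.281] [ 0.459 -0.277]
n3 [0.464 0.049] [0.47 0.05]
n4 [ 0.439 -0.181] [ 0.445 -0.182]
bottle [0.447 0.164] [0.452 0.166]
bin [ 0.652 -0.246] [ 0.658 -0.244]
orange [ 0.394 -0.023] [ 0.395 -0.021]
tq1 [ 0.546 -0.296] [ 0.552 -0.294]
tq2 [ 0.439 -0.361] [ 0.444 -0.358]
carton [0.433 0.284] [0.435 0.286]
holder [0.611 0.262] [0.617 0.264]
```

```bash
cat >> h.py <<'E'
import sys, json
from scipy.spatial.transform import Rotation as Ro
def plan(x,y,z,yaw,n=8,grip=0):
    o=env.get_obs();P=np.array(o['tool_pos']);r=Ro.from_euler('xyz',o['tool_rot'],degrees=True)
    G=np.array([x,y,z]);g=Ro.from_euler('xyz',[180,0,yaw],degrees=True)
    print(round(o['time_s'],2),P.round(4),o['tool_rot'].round(1),round(o['grip_width'],4))
    out=[]
    for i in range(n):
        w=(r.inv()*g).as_rotvec(degrees=True);m=np.abs(w).max();w=w*min(1,7/max(m,1e-9))
        d=G-P;d=d*min(1,.04/max(np.linalg.norm(d),1e-9))
        dt=r.inv().apply(d).round(4);w=w.round(1)
        out.append({"grip":grip,"dp":dt.tolist(),"rotation":w.tolist()})
        P=P+r.apply(dt);r=r*Ro.from_rotvec(w,degrees=True)
        if np.linalg.norm(G-P)<5e-4 and m<7:break
    print(json.dumps(out).replace("-0.0,","0,"));print('end',P.round(4))
if __name__=="__main__":
    a=[float(v) for v in sys.argv[1:]];plan(*a[:4],int(a[4]) if len(a)>4 else 8,a[5] if len(a)>5 else 0)
E
python3 h.py .46 -.12 .24 0 16
```

```text
0.1 [ 0.1724 -0.6262  0.2216] [ 1.80e+02  1.00e-01 -7.46e+01] 0.0868
[{"grip": 0, "dp": [-0.0283, -0.0283, -0.0012], "rotation": [0, 0.0, -7.0]}, {"grip": 0, "dp": [-0.0246, -0.0315, -0.0012], "rotation": [0, 0.0, -7.0]}, {"grip": 0, "dp": [-0.0206, -0.0343, -0.0012], "rotation": [0, 0.0, -7.0]}, {"grip": 0, "dp": [-0.0163, -0.0365, -0.0012], "rotation": [0, 0.0, -7.0]}, {"grip": 0, "dp": [-0.0117, -0.0382, -0.0012], "rotation": [0, 0.0, -7.0]}, {"grip": 0, "dp": [-0.0069, -0.0394, -0.0012], "rotation": [0, 0.0, -7.0]}, {"grip": 0, "dp": [-0.0021, -0.0399, -0.0012], "rotation": [0, 0.0, -7.0]}, {"grip": 0, "dp": [0.0028, -0.0399, -0.0012], "rotation": [0, 0.0, -7.0]}, {"grip": 0, "dp": [0.0076, -0.0392, -0.0012], "rotation": [0, 0.0, -7.0]}, {"grip": 0, "dp": [0.0124, -0.038, -0.0013], "rotation": [-0.1, 0.0, -7.0]}, {"grip": 0, "dp": [0.0169, -0.0362, -0.0013], "rotation": [0.0, 0.0, -4.6]}, {"grip": 0, "dp": [0.0197, -0.0348, -0.0013], "rotation": [0.0, 0.0, 0.0]}, {"grip": 0, "dp": [0.0198, -0.0348, -0.0013], "rotation": [0.0, 0.0, 0.0]}, {"grip": 0, "dp": [0.0198, -0.0348, -0.0013], "rotation": [0.0, 0.0, 0.0]}, {"grip": 0, "dp": [0.011, -0.0195, -0.0008], "rotation": [0.0, 0.0, 0.0]}]
end [ 0.46 -0.12  0.24]
```

{"name": "carry_out", "arguments": {
  "plan": [
    {"grip": 0, "dp": [-0.028, -0.028, -0.001], "rotation": [0, 0, -7]},
    {"grip": 0, "dp": [-0.025, -0.031, -0.001], "rotation": [0, 0, -7]},
    {"grip": 0, "dp": [-0.021, -0.034, -0.001], "rotation": [0, 0, -7]},
    {"grip": 0, "dp": [-0.016, -0.036, -0.001], "rotation": [0, 0, -7]},
    {"grip": 0, "dp": [-0.012, -0.038, -0.001], "rotation": [0, 0, -7]},
    {"grip": 0, "dp": [-0.007, -0.039, -0.001], "rotation": [0, 0, -7]},
    {"grip": 0, "dp": [-0.002, -0.04, -0.001], "rotation": [0, 0, -7]},
    {"grip": 0, "dp": [0.003, -0.04, -0.001], "rotation": [0, 0, -7]}
  ]
}}

```text
time_s: 0.77
tool_pos: [0.3212, -0.3428, 0.2219]
tool_rot: [-179.8, 0.7, -17.8]
force: [1.2, -0.5, 0.3]
grip_width: 0.0868
```

```bash
python3 h.py .46 -.12 .24 0 8
```

```text
0.77 [ 0.3212 -0.3428  0.2219] [-179.8    0.7  -17.8] 0.0868
[{"grip": 0, "dp": [0.0097, -0.0387, -0.0027], "rotation": [-0.1, 0.2, -7.0]}, {"grip": 0, "dp": [0.0143, -0.0372, -0.0028], "rotation": [-0.1, 0.3, -7.0]}, {"grip": 0, "dp": [0.0188, -0.0352, -0.0028], "rotation": [-0.1, 0.1, -3.8]}, {"grip": 0, "dp": [0.0211, -0.0339, -0.0028], "rotation": [0.0, 0.0, -0.0]}, {"grip": 0, "dp": [0.0211, -0.0339, -0.0028], "rotation": [0.0, 0.0, -0.0]}, {"grip": 0, "dp": [0.0211, -0.0339, -0.0027], "rotation": [0.0, 0.0, -0.0]}, {"grip": 0, "dp": [0.0121, -0.0196, -0.0016], "rotation": [0.0, 0.0, -0.0]}]
end [ 0.46 -0.12  0.24]
```

Tracking is good.

{"name": "carry_out", "arguments": {
  "plan": [
    {"grip": 0, "dp": [0.01, -0.039, -0.003], "rotation": [0, 0.2, -7]},
    {"grip": 0, "dp": [0.014, -0.037, -0.003], "rotation": [0, 0.3, -7]},
    {"grip": 0, "dp": [0.019, -0.035, -0.003], "rotation": [0, 0, -3.8]},
    {"grip": 0, "dp": [0.021, -0.034, -0.003], "rotation": [0, 0, 0]},
    {"grip": 0, "dp": [0.021, -0.034, -0.003], "rotation": [0, 0, 0]},
    {"grip": 0, "dp": [0.021, -0.034, -0.003], "rotation": [0, 0, 0]},
    {"grip": 0, "dp": [0.012, -0.02, -0.002], "rotation": [0, 0, 0]},
    {"grip": 0, "dp": [0, 0, 0], "rotation": [0, 0, 0]}
  ]
}}

```text
time_s: 1.43
tool_pos: [0.4623, -0.0965, 0.242]
tool_rot: [-179.7, 0.1, 1.6]
force: [-0.4, -0.7, 0.3]
grip_width: 0.0873
```

```bash
python3 - <<'E'
from h import *
p=env.camera_params("wrist");print(p);im=env.read_camera("wrist")[:,:,::-1]
import pickle;pickle.dump(p,open('w1.pkl','wb'))
cv2.imwrite("pics/w1raw.png",im);o=env.get_obs();print(o['tool_pos'],o['tool_rot'],o['qpos'].round(1),o['joint_velocities'].round(2))
cv2.imwrite("pics/w1.png",im)
E
```

```text
{'fx': 309.70691628693146, 'fy': 309.70691628693146, 'cx': 322.83663267788836, 'cy': 202.04280769508782, 'R': array([[ 0.99962941,  0.0271515 , -0.00195675],
       [ 0.02671   , -0.96441922,  0.263025  ],
       [ 0.00525439, -0.2629798 , -0.96478703]]), 't': array([-0.4588619 , -0.14225811,  0.38159012])}
[ 0.46130322 -0.09843598  0.24170885] [-1.79715631e+02  1.28561596e-01  1.49194971e+00] [ 48.7  -3.  -37.9 104.4  -2.2  78.2  12.8] [ 2.2  -0.33  3.96  1.19  1.55  0.39  1.85]
```

View pics/w1.png

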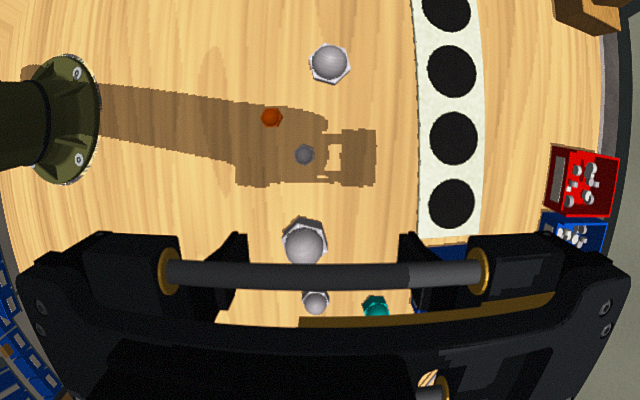

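The wrist view shows the strip's marks at (452,71), (454,138) and (451,203). n3 is at (329,64), n1 at (304,155), n4 at (305,243) and n2 at (316,302).

```bash
cat >> h.py <<'E'
SZ={'n1':(.024,.016,.030),'n2':(.036,.021,.042),'n3':(.046,.026,.052),'n4':(.055,.030,.062)}
def hexpts(x,y,yaw,s,z0=0):
    a=np.radians(yaw+30+60*np.arange(6));r=s[0]/np.sqrt(3)
    return [[[x+r*np.cos(t),y+r*np.sin(t),z] for t in a] for z in(z0,z0+s[1])]
def draw(im,p,x,y,yaw,s,k,off,fish,z0=0,col=(0,255,0)):
    for ring in hexpts(x,y,yaw,s,z0):
        q=np.array([proj(p,X,fish) for X in ring]);q=((q-off+.5)*k-.5)
        cv2.polylines(im,[q.round().astype(int)],True,col,1)
E
python3 - <<'E'
from h import *
import pickle;p=pickle.load(open('w1.pkl','rb'));im=cv2.imread('pics/w1raw.png')
g=im[:230,415:485].max(2);k,_,st,c=cv2.connectedComponentsWithStats((g<50).astype(np.uint8))
for i in range(1,k):
    if st[i,4]>600:
        u,v=c[i]+[415,0];print('mark',st[i,:5],u,v,hit(p,u,v,.011,True).round(4))
N={'n1':(304,155,.025),'n3':(329.5,63,.04),'n4':(305,245,.045),'n2':(316,302,.03)}
H={}
for n,(u,v,z) in N.items(): H[n]=hit(p,u,v,z,True);print(n,H[n].round(4))
off=np.array([265,30]);K=4
big=cv2.resize(im[30:280,265:365],None,fx=K,fy=K,interpolation=cv2.INTER_CUBIC)
for n in('n1','n3','n4'): draw(big,p,*H[n],0,SZ[n],K,off,True)
cut=[big[:220],big[400:620],big[720:1000]]
cv2.imwrite('pics/w1c.png',np.hstack([c[:220] if c.shape[0]==220 else c[:220] for c in cut])[:, :1200]) if 0 else cv2.imwrite('pics/w1c.png',np.hstack([cv2.copyMakeBorder(c,0,280-c.shape[0],0,0,cv2.BORDER_CONSTANT)[:,70:330] for c in cut]))
E
```

```text
mark [   7    0   48   32 1237] 447.03556992724333 13.362166531932093 [0.6219 0.1349]
mark [  12   46   49   51 1925] 451.26805194805195 70.98753246753246 [0.6275 0.0526]
mark [  15  112   47   53 1929] 453.0746500777605 138.07050285121824 [ 0.6347 -0.038 ]
mark [  14  179   45   49 1721] 451.0017431725741 203.49796629866356 [ 0.6419 -0.1288]
n1 [ 0.4377 -0.0685]
n3 [0.4657 0.0432]
n4 [ 0.4415 -0.1792]
n2 [ 0.4568 -0.2749]
```

View pics/w1c.png

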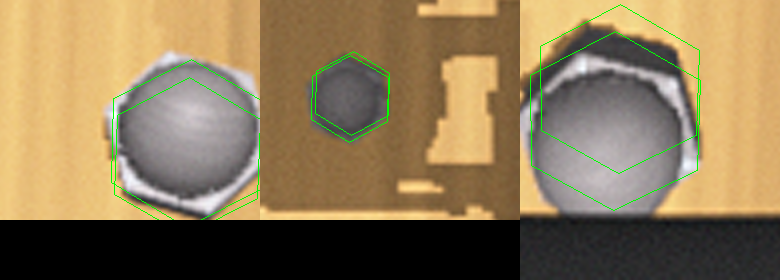

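Marks agree between cameras to 3 mm. From the crop, n3 sits at about (.465,.048) with yaw about 14°, n4 at about (.441,-.184) with yaw about 16°, and n1 at about (.437,-.068). I'll start with n4.

```bash
python3 h.py .441 -.184 .12 16 5
```

```text
1.48 [ 0.4613 -0.0984  0.2417] [-1.797e+02  1.000e-01  1.500e+00] 0.087
[{"grip": 0, "dp": [-0.0059, 0.0228, 0.0323], "rotation": [-0.1, 0.0, -7.0]}, {"grip": 0, "dp": [-0.0087, 0.0219, 0.0324], "rotation": [-0.2, 0.1, -7.0]}, {"grip": 0, "dp": [-0.0113, 0.0205, 0.0324], "rotation": [0, 0, -0.5]}, {"grip": 0, "dp": [-0.0086, 0.0154, 0.0244], "rotation": [0, 0, -0.0]}]
end [ 0.4411 -0.184   0.12  ]
```

{"name": "carry_out", "arguments": {
  "plan": [
    {"grip": 0, "dp": [-0.006, 0.023, 0.032], "rotation": [-0.1, 0, -7]},
    {"grip": 0, "dp": [-0.009, 0.022, 0.032], "rotation": [-0.2, 0.1, -7]},
    {"grip": 0, "dp": [-0.011, 0.02, 0.032], "rotation": [0, 0, -0.5]},
    {"grip": 0, "dp": [-0.009, 0.015, 0.024], "rotation": [0, 0, 0]},
    {"grip": 0, "dp": [0, 0, 0], "rotation": [0, 0, 0]}
  ]
}}

```text
time_s: 1.9
tool_pos: [0.4382, -0.191, 0.1184]
tool_rot: [179.7, -0.0, 16.1]
force: [-1.6, -0.1, -0.4]
grip_width: 0.0868
```

```bash
python3 - <<'E'
from h import *
p=env.camera_params("wrist");im=env.read_camera("wrist")[:,:,::-1].copy()
for n,a in(('n4',(.441,-.184,16)),('n1',(.437,-.068,0)),('n3',(.465,.048,14))): draw(im,p,*a,SZ[n],1,np.array([0,0]),True)
cv2.imwrite('pics/w2.png',im);plan(.441,-.184,.008,16)
E
```

```text
1.95 [ 0.4395 -0.1898  0.1202] [ 1.796e+02 -1.000e-01  1.610e+01] 0.0867
[{"grip": 0, "dp": [0.001, -0.0021, 0.0399], "rotation": [0.4, -0.1, 0.1]}, {"grip": 0, "dp": [0.001, -0.0018, 0.0399], "rotation": [0, 0, 0.0]}, {"grip": 0, "dp": [0.0009, -0.0014, 0.0324], "rotation": [0, 0, 0.0]}]
end [ 0.441 -0.184  0.008]
```

View pics/w2.png

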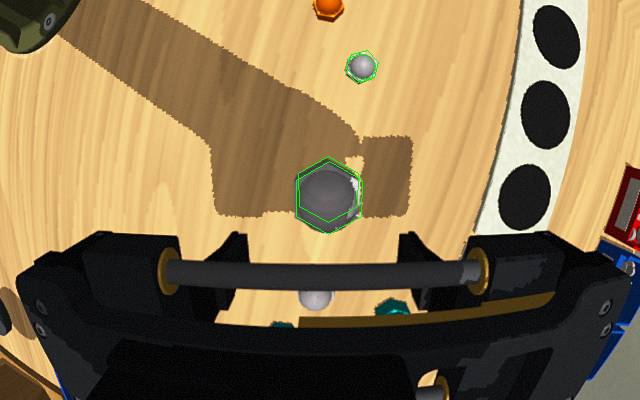

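The overlay matches n4 and n1 closely, so I'm descending on n4.

{"name": "carry_out", "arguments": {
  "plan": [
    {"grip": 0, "dp": [0.001, -0.002, 0.035], "rotation": [0.4, 0, 0]},
    {"grip": 0, "dp": [0.001, -0.002, 0.035], "rotation": [0, 0, 0]},
    {"grip": 0, "dp": [0, -0.002, 0.025], "rotation": [0, 0, 0]},
    {"grip": 0, "dp": [0, 0, 0.01], "rotation": [0, 0, 0]},
    {"grip": 0, "dp": [0, 0, 0], "rotation": [0, 0, 0]}
  ],
  "force": 30
}}

```text
time_s: 2.37
tool_pos: [0.445, -0.1874, 0.019]
tool_rot: [179.6, -0.6, 15.7]
force: [-0.6, 0.3, 0.9]
grip_width: 0.0872
```

```bash
python3 h.py .441 -.184 .008 16 2
```

```text
2.37 [ 0.445  -0.1874  0.019 ] [179.6  -0.6  15.7] 0.0872
[{"grip": 0, "dp": [-0.0031, -0.0044, 0.011], "rotation": [0.4, -0.6, -0.3]}]
end [ 0.441 -0.184  0.008]
```

{"name": "carry_out", "arguments": {
  "plan": [
    {"grip": 0, "dp": [-0.003, -0.004, 0.011], "rotation": [0.4, -0.6, -0.3]},
    {"grip": 0.5, "dp": [0, 0, 0], "rotation": [0, 0, 0]},
    {"grip": 0.7, "dp": [0, 0, 0], "rotation": [0, 0, 0]},
    {"grip": 0.7, "dp": [0, 0, 0], "rotation": [0, 0, 0]},
    {"grip": 0.7, "dp": [0, 0, 0], "rotation": [0, 0, 0]},
    {"grip": 0.7, "dp": [0, 0, 0], "rotation": [0, 0, 0]}
  ],
  "force": 30
}}

```text
time_s: 2.87
tool_pos: [0.4453, -0.1863, 0.0139]
tool_rot: [179.6, -0.2, 16.0]
force: [-3.7, -0.8, -1.7]
grip_width: 0.0618
```

{"name": "carry_out", "arguments": {
  "plan": [
    {"grip": 0.7, "dp": [0, 0, 0.003], "rotation": [0, 0, 0]},
    {"grip": 0.8, "dp": [0, 0, 0], "rotation": [0, 0, 0]},
    {"grip": 0.8, "dp": [0, 0, 0], "rotation": [0, 0, 0]}
  ]
}}

```text
time_s: 3.12
tool_pos: [0.4432, -0.1875, 0.0115]
tool_rot: [179.5, -0.0, 16.0]
force: [0.0, 0.6, -1.5]
grip_width: 0.0545
```

```bash
python3 h.py .441 -.184 .15 16 4 .8
```

```text
3.12 [ 0.4432 -0.1875  0.0115] [179.5  -0.   16. ] 0.0545
[{"grip": 0.8, "dp": [-0.0003, -0.0008, -0.04], "rotation": [0.5, 0, -0.0]}, {"grip": 0.8, "dp": [-0.0003, -0.0012, -0.04], "rotation": [0, 0, -0.0]}, {"grip": 0.8, "dp": [-0.0004, -0.0012, -0.04], "rotation": [0, 0, -0.0]}, {"grip": 0.8, "dp": [-0.0001, -0.0005, -0.0185], "rotation": [0, 0, -0.0]}]
end [ 0.441 -0.184  0.15 ]
```

{"name": "carry_out", "arguments": {
  "plan": [
    {"grip": 0.85, "dp": [0, 0, -0.01], "rotation": [0.3, 0, 0]},
    {"grip": 0.85, "dp": [0, 0, -0.025], "rotation": [0, 0, 0]},
    {"grip": 0.85, "dp": [0, 0, -0.035], "rotation": [0, 0, 0]},
    {"grip": 0.85, "dp": [0, 0, -0.03], "rotation": [0, 0, 0]},
    {"grip": 0.85, "dp": [0, 0, -0.02], "rotation": [0, 0, 0]}
  ],
  "force": 50
}}

```text
time_s: 3.53
tool_pos: [0.4362, -0.1828, 0.129]
tool_rot: [-179.2, 0.6, 16.1]
force: [0.5, -1.2, -6.7]
grip_width: 0.0548
```

```bash
python3 h.py .622 .145 .13 4.5 14 .85
```

```text
3.53 [ 0.4362 -0.1828  0.129 ] [-179.2    0.6   16.1] 0.0548
[{"grip": 0.85, "dp": [0.0286, -0.028, -0.0], "rotation": [-0.5, 0.4, 7.0]}, {"grip": 0.85, "dp": [0.025, -0.0312, -0.0001], "rotation": [-0.3, 0.3, 4.6]}, {"grip": 0.85, "dp": [0.0224, -0.0331, -0.0001], "rotation": [0.0, 0.0, 0.0]}, {"grip": 0.85, "dp": [0.0224, -0.0331, -0.0002], "rotation": [0.0, 0.0, 0.0]}, {"grip": 0.85, "dp": [0.0224, -0.0331, -0.0001], "rotation": [0.0, 0.0, 0.0]}, {"grip": 0.85, "dp": [0.0224, -0.0332, -0.0002], "rotation": [0.0, 0.0, 0.0]}, {"grip": 0.85, "dp": [0.0224, -0.0331, -0.0001], "rotation": [0.0, 0.0, 0.0]}, {"grip": 0.85, "dp": [0.0224, -0.0332, -0.0002], "rotation": [0.0, 0.0, 0.0]}, {"grip": 0.85, "dp": [0.0224, -0.0332, -0.0001], "rotation": [0.0, 0.0, 0.0]}, {"grip": 0.85, "dp": [0.0094, -0.0139, -0.0001], "rotation": [0.0, 0.0, 0.0]}]
end [0.622 0.145 0.13 ]
```

{"name": "carry_out", "arguments": {
  "plan": [
    {"grip": 0.85, "dp": [0.015, -0.014, 0], "rotation": [-0.5, 0.4, 6]},
    {"grip": 0.85, "dp": [0.025, -0.031, 0], "rotation": [-0.3, 0.3, 5.5]},
    {"grip": 0.85, "dp": [0.022, -0.033, 0], "rotation": [0, 0, 0]},
    {"grip": 0.85, "dp": [0.022, -0.033, 0], "rotation": [0, 0, 0]},
    {"grip": 0.85, "dp": [0.022, -0.033, 0], "rotation": [0, 0, 0]},
    {"grip": 0.85, "dp": [0.022, -0.033, 0], "rotation": [0, 0, 0]},
    {"grip": 0.85, "dp": [0.022, -0.033, 0], "rotation": [0, 0, 0]},
    {"grip": 0.85, "dp": [0.022, -0.033, 0], "rotation": [0, 0, 0]}
  ]
}}

```text
time_s: 4.2
tool_pos: [0.5866, 0.0696, 0.1341]
tool_rot: [179.2, -0.2, 2.8]
force: [0.3, -1.1, -5.4]
grip_width: 0.0546
```

```bash
python3 h.py .622 .142 .13 4.5 14 .85
```

```text
4.2 [0.5866 0.0696 0.1341] [179.2  -0.2   2.8] 0.0546
[{"grip": 0.85, "dp": [0.0193, -0.035, 0.0016], "rotation": [0.8, -0.1, -1.7]}, {"grip": 0.85, "dp": [0.0203, -0.0344, 0.0021], "rotation": [0, 0, 0.0]}, {"grip": 0.85, "dp": [0.0004, -0.0006, 0.0], "rotation": [0, 0, 0.0]}]
end [0.622 0.142 0.13 ]
```

{"name": "carry_out", "arguments": {
  "plan": [
    {"grip": 0.85, "dp": [0.018, -0.03, 0.002], "rotation": [0.8, 0, -1.7]},
    {"grip": 0.85, "dp": [0.013, -0.02, 0.02], "rotation": [0, 0, 0]},
    {"grip": 0.85, "dp": [0.002, -0.005, 0.02], "rotation": [0, 0, 0]},
    {"grip": 0.85, "dp": [0, 0, 0.02], "rotation": [0, 0, 0]},
    {"grip": 0.85, "dp": [0, 0, 0], "rotation": [0, 0, 0]}
  ]
}}

```text
time_s: 4.62
tool_pos: [0.6182, 0.1456, 0.0698]
tool_rot: [-179.1, -0.2, 5.4]
force: [-1.4, -1.6, -6.8]
grip_width: 0.0546
```

```bash
python3 - <<'E'
from h import *
p=env.camera_params("wrist");im=env.read_camera("wrist")[:,:,::-1].copy()
cv2.imwrite('pics/w3.png',im);plan(.622,.142,.0235,4.5,8,.85)
E
```

```text
4.67 [0.619  0.1457 0.0717] [-179.1   -0.3    5.4] 0.0546
[{"grip": 0.85, "dp": [0.002, 0.0039, 0.0398], "rotation": [-0.9, -0.3, 0.9]}, {"grip": 0.85, "dp": [0.0004, 0.0007, 0.0084], "rotation": [0, 0.0, -0.0]}]
end [0.622  0.142  0.0235]
```

View pics/w3.png

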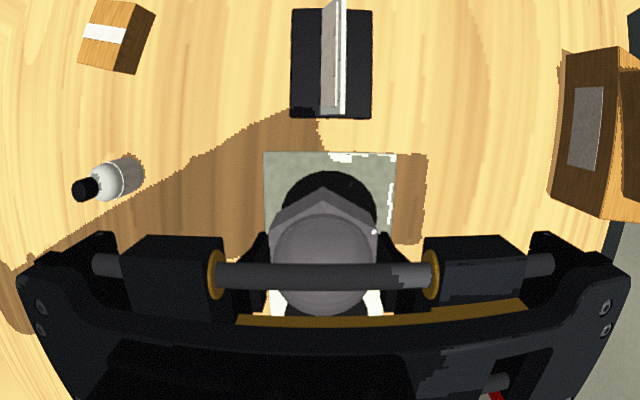

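The nut is held upright over the end mark, whose far rim shows around (326,170), and the bottle is clear at left. Lowering it now.

{"name": "carry_out", "arguments": {
  "plan": [
    {"grip": 0.85, "dp": [0.002, 0.003, 0.022], "rotation": [-0.9, -0.3, 0.9]},
    {"grip": 0.85, "dp": [0, 0, 0.015], "rotation": [0, 0, 0]},
    {"grip": 0.85, "dp": [0, 0, 0.006], "rotation": [0, 0, 0]},
    {"grip": 0.85, "dp": [0, 0, 0], "rotation": [0, 0, 0]}
  ]
}}

```text
time_s: 5.0
tool_pos: [0.6234, 0.1406, 0.0311]
tool_rot: [179.9, -0.1, 4.3]
force: [-0.1, -0.1, -6.3]
grip_width: 0.0546
```

```bash
python3 - <<'E'
from h import *
p=env.camera_params("top")
cv2.imwrite
plan(.622,.142,.0235,4.5,8,.85)
E
```

```text
5.0 [0.6234 0.1406 0.0311] [ 1.799e+02 -1.000e-01  4.300e+00] 0.0546
[{"grip": 0.85, "dp": [-0.0013, -0.0015, 0.0076], "rotation": [0.1, -0.1, -0.2]}]
end [0.622  0.142  0.0235]
```

{"name": "carry_out", "arguments": {
  "plan": [
    {"grip": 0.85, "dp": [-0.001, -0.001, 0.005], "rotation": [0, 0, 0]},
    {"grip": 0.85, "dp": [0, 0, 0.003], "rotation": [0, 0, 0]},
    {"grip": 0.85, "dp": [0, 0, 0.001], "rotation": [0, 0, 0]},
    {"grip": 0.85, "dp": [0, 0, 0], "rotation": [0, 0, 0]}
  ]
}}

```text
time_s: 5.33
tool_pos: [0.624, 0.1399, 0.0247]
tool_rot: [179.9, -0.4, 4.1]
force: [-0.7, 1.0, -6.0]
grip_width: 0.0548
```

{"name": "carry_out", "arguments": {
  "plan": [
    {"grip": 0.85, "dp": [0, -0.001, 0.003], "rotation": [0, 0, 0]},
    {"grip": 0.85, "dp": [0, -0.001, 0.002], "rotation": [0, 0, 0]},
    {"grip": 0.85, "dp": [0, 0, 0], "rotation": [0, 0, 0]}
  ]
}}

```text
time_s: 5.58
tool_pos: [0.6253, 0.1408, 0.0235]
tool_rot: [179.8, -0.5, 4.1]
force: [-0.3, 1.0, -6.0]
grip_width: 0.0549
```

{"name": "carry_out", "arguments": {
  "plan": [
    {"grip": 0.85, "dp": [-0.001, 0, 0.003], "rotation": [0, 0.4, 0]},
    {"grip": 0.85, "dp": [-0.001, 0, 0.003], "rotation": [0, 0, 0]},
    {"grip": 0.85, "dp": [0, 0, 0], "rotation": [0, 0, 0]}
  ]
}}

```text
time_s: 5.83
tool_pos: [0.6263, 0.1413, 0.024]
tool_rot: [179.7, -1.3, 4.0]
force: [-0.3, -0.3, -6.5]
grip_width: 0.054
```

{"name": "carry_out", "arguments": {
  "plan": [
    {"grip": 0.85, "dp": [-0.001, 0, 0.004], "rotation": [0, 1, 0]},
    {"grip": 0.85, "dp": [-0.001, 0, 0.004], "rotation": [0, 0, 0]},
    {"grip": 0.85, "dp": [0, 0, 0], "rotation": [0, 0, 0]}
  ]
}}

```text
time_s: 6.08
tool_pos: [0.6278, 0.1419, 0.0249]
tool_rot: [179.5, -2.8, 4.0]
force: [0.6, -0.3, -6.8]
grip_width: 0.0547
```

```bash
python3 - <<'E'
from h import *
o=env.get_obs();print(o['tool_pos'],o['tool_rot'],o['force'],o['wrist_torque'],o['effort'])
im=cv2.resize(env.read_camera("scene")[205:285,330:490,::-1],None,fx=5,fy=5,interpolation=cv2.INTER_CUBIC)
cv2.imwrite('pics/s4.png',im);o=env.get_obs();print(o['tool_pos'],o['tool_rot'],o['force'])
E
```

```text
[0.62784004 0.14189355 0.02493025] [179.50454817  -2.75390374   4.03590307] [ 0.58006962 -0.31860285 -6.82553018] [0.03510598 0.01078926 0.01552359] [ 1.31909044e-03 -5.28909659e+01 -1.15774065e+01 -2.90451229e+01
  1.29467114e-01 -4.85497469e-02 -2.12133327e-02]
[0.62834819 0.14230359 0.02496891] [179.54610502  -2.82568377   4.0482831 ] [ 0.05572956  0.44674466 -4.92992908]
```

View pics/s4.png

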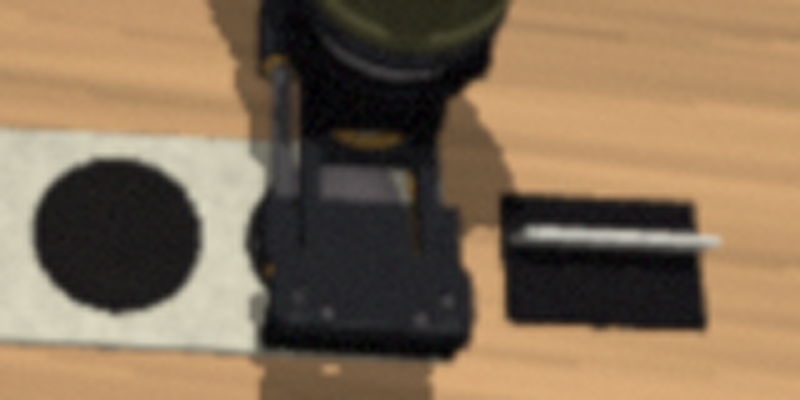

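```bash
python3 h.py .622 .142 .02 4.5 3 .85; python3 -c "
from h import *
print(env.get_obs()['qpos'])"
```

```text
6.13 [0.6283 0.1423 0.025 ] [179.5  -2.8   4. ] 0.0547
[{"grip": 0.85, "dp": [-0.0066, -0.0002, 0.0046], "rotation": [0.5, -2.8, -0.5]}]
end [0.622 0.142 0.02 ]
[ 15.98932236  31.00596331 -40.44053885  97.0660646   24.63156214
  58.08847224 -28.79374528]
```

{"name": "carry_out", "arguments": {
  "plan": [
    {"grip": 0.85, "dp": [-0.006, 0, 0.005], "rotation": [0.5, -2.8, -0.5]}
  ]
}}

```text
time_s: 6.22
tool_pos: [0.6256, 0.1433, 0.0226]
tool_rot: [-179.9, -0.5, 4.7]
force: [6.2, 0.5, 12.6]
grip_width: 0.0548
```

```bash
python3 h.py .622 .142 .02 4.5 3 .85
```

```text
6.22 [0.6256 0.1433 0.0226] [-179.9   -0.5    4.7] 0.0548
[{"grip": 0.85, "dp": [-0.0037, 0.001, 0.0026], "rotation": [-0.1, -0.5, 0.2]}]
end [0.622 0.142 0.02 ]
```

It's in contact now (+12.6 N), about 4 mm off centre at most. Releasing and retreating.

{"name": "carry_out", "arguments": {
  "plan": [
    {"grip": 0.6, "dp": [-0.002, 0, 0], "rotation": [0, 0, 0]},
    {"grip": 0.2, "dp": [0, 0, 0], "rotation": [0, 0, 0]},
    {"grip": 0, "dp": [0, 0, 0], "rotation": [0, 0, 0]},
    {"grip": 0, "dp": [0, 0, 0], "rotation": [0, 0, 0]},
    {"grip": 0, "dp": [0, 0, -0.015], "rotation": [0, 0, 0]},
    {"grip": 0, "dp": [0, 0, -0.03], "rotation": [0, 0, 0]},
    {"grip": 0, "dp": [0, 0, -0.04], "rotation": [0, 0, 0]},
    {"grip": 0, "dp": [0, 0, -0.04], "rotation": [0, 0, 0]}
  ]
}}

```text
time_s: 6.88
tool_pos: [0.6186, 0.143, 0.145]
tool_rot: [-179.8, 0.1, 4.8]
force: [1.0, -0.4, 0.8]
grip_width: 0.0854
```

```bash
python3 h.py .462 .028 .17 14 10 0
```

```text
6.88 [0.6186 0.143  0.145 ] [-1.798e+02  1.000e-01  4.800e+00] 0.0854
[{"grip": 0.0, "dp": [-0.0338, 0.0207, -0.0051], "rotation": [-0.2, 0.0, -7.0]}, {"grip": 0.0, "dp": [-0.0361, 0.0165, -0.0051], "rotation": [0, 0.0, -2.2]}, {"grip": 0.0, "dp": [-0.0367, 0.0151, -0.0051], "rotation": [0, 0.0, -0.0]}, {"grip": 0.0, "dp": [-0.0367, 0.0151, -0.0051], "rotation": [0, 0.0, -0.0]}, {"grip": 0.0, "dp": [-0.0329, 0.0135, -0.0046], "rotation": [0, 0.0, -0.0]}]
end [0.462 0.028 0.17 ]
```

{"name": "carry_out", "arguments": {
  "plan": [
    {"grip": 0, "dp": [-0.034, 0.018, 0], "rotation": [-0.2, 0, -7]},
    {"grip": 0, "dp": [-0.036, 0.014, 0], "rotation": [0, 0, -2.2]},
    {"grip": 0, "dp": [-0.037, 0.012, 0], "rotation": [0, 0, 0]},
    {"grip": 0, "dp": [-0.036, 0.01, 0], "rotation": [0, 0, 0]},
    {"grip": 0, "dp": [-0.025, 0.005, 0.01], "rotation": [0, 0, 0]},
    {"grip": 0, "dp": [0, 0, 0.01], "rotation": [0, 0, 0]}
  ]
}}

```text
time_s: 7.38
tool_pos: [0.4711, 0.0551, 0.1402]
tool_rot: [179.7, -1.8, 14.8]
force: [-1.2, -0.2, -0.4]
grip_width: 0.0868
```

```bash
python3 - <<'E'
from h import *
p=env.camera_params("wrist");im=env.read_camera("wrist")[:,:,::-1].copy()
cv2.imwrite('pics/w5raw.png',im)
import pickle;pickle.dump(p,open('w5.pkl','wb'))
draw(im,p,.465,.048,14,SZ['n3'],1,np.array([0,0]),True)
draw(im,p,.622,.145,4.5,SZ['n4'],1,np.array([0,0]),True,.011)
cv2.imwrite('pics/w5.png',im);plan(.465,.048,.008,14)
E
```

```text
7.43 [0.4722 0.0561 0.139 ] [179.7  -1.8  14.8] 0.0873
[{"grip": 0, "dp": [-0.004, 0.0016, 0.0398], "rotation": [0.2, -1.8, 0.8]}, {"grip": 0, "dp": [-0.0027, 0.0019, 0.0399], "rotation": [0.0, 0.0, -0.0]}, {"grip": 0, "dp": [-0.0027, 0.0018, 0.0399], "rotation": [0.0, 0.0, -0.0]}, {"grip": 0, "dp": [-0.0008, 0.0005, 0.0113], "rotation": [0.0, 0.0, -0.0]}]
end [0.465 0.048 0.008]
```

View pics/w5.png

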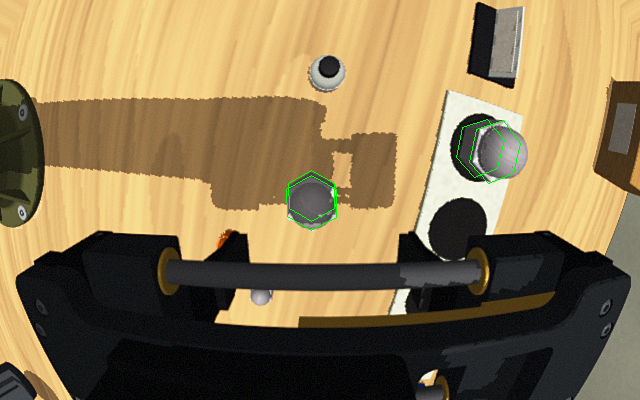

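The n3 overlay fits. n4 stands on its mark, and I'll check how well it's centred later. Grasping n3.

{"name": "carry_out", "arguments": {
  "plan": [
    {"grip": 0, "dp": [-0.004, 0.002, 0.04], "rotation": [0.2, -1.8, 0.8]},
    {"grip": 0, "dp": [-0.003, 0.002, 0.04], "rotation": [0, 0, 0]},
    {"grip": 0, "dp": [-0.003, 0.002, 0.035], "rotation": [0, 0, 0]},
    {"grip": 0, "dp": [-0.001, 0.001, 0.01], "rotation": [0, 0, 0]}
  ],
  "force": 30
}}

```text
time_s: 7.77
tool_pos: [0.4754, 0.0484, 0.0182]
tool_rot: [179.5, -1.1, 14.0]
force: [-0.4, -0.2, -0.3]
grip_width: 0.087
```

```bash
python3 h.py .465 .047 .007 14 3
```

```text
7.77 [0.4754 0.0484 0.0182] [179.5  -1.1  14. ] 0.087
[{"grip": 0, "dp": [-0.0106, -0.0012, 0.0109], "rotation": [0.5, -1.1, -0.0]}]
end [0.465 0.047 0.007]
```

{"name": "carry_out", "arguments": {
  "plan": [
    {"grip": 0, "dp": [-0.01, -0.001, 0.011], "rotation": [0.5, -1.1, 0]},
    {"grip": 0.4, "dp": [-0.003, 0, 0.004], "rotation": [0, 0, 0]},
    {"grip": 0.7, "dp": [0, 0, 0], "rotation": [0, 0, 0]},
    {"grip": 0.9, "dp": [0, 0, 0], "rotation": [0, 0, 0]},
    {"grip": 0.9, "dp": [0, 0, 0], "rotation": [0, 0, 0]},
    {"grip": 0.9, "dp": [0, 0, 0], "rotation": [0, 0, 0]},
    {"grip": 0.9, "dp": [0, 0, 0], "rotation": [0, 0, 0]}
  ]
}}

```text
time_s: 8.35
tool_pos: [0.4676, 0.0501, 0.0066]
tool_rot: [-179.8, -0.3, 14.2]
force: [0.5, -0.3, 0.0]
grip_width: 0.0547
```

```bash
python3 - <<'E'
from h import *
import pickle;p=pickle.load(open('w5.pkl','rb'));im=cv2.imread('pics/w5raw.png')
K=6;off=np.array([430,80]);big=cv2.resize(im[80:210,430:545],None,fx=K,fy=K,interpolation=cv2.INTER_CUBIC)
draw(big,p,.622,.145,4.5,SZ['n4'],K,off,True,.011);
a=np.linspace(0,6.28,60)
q=np.array([proj(p,[.622+.037*np.cos(t),.145+.037*np.sin(t),.011],True) for t in a])
cv2.polylines(big,[((q-off+.5)*K-.5).round().astype(int)],True,(0,0,255),1)
cv2.imwrite('pics/w5c.png',big[:590]);plan(.465,.047,.14,14,4,.9)
E
```

```text
8.35 [0.4676 0.0501 0.0066] [-179.8   -0.3   14.2] 0.0547
[{"grip": 0.9, "dp": [-0.0008, 0.0006, -0.04], "rotation": [-0.2, -0.3, 0.2]}, {"grip": 0.9, "dp": [-0.001, 0.0007, -0.04], "rotation": [0.0, 0, -0.0]}, {"grip": 0.9, "dp": [-0.0009, 0.0008, -0.04], "rotation": [0.0, 0, -0.0]}, {"grip": 0.9, "dp": [-0.0003, 0.0002, -0.0134], "rotation": [0.0, 0, -0.0]}]
end [0.465 0.047 0.14 ]
```

View pics/w5c.png

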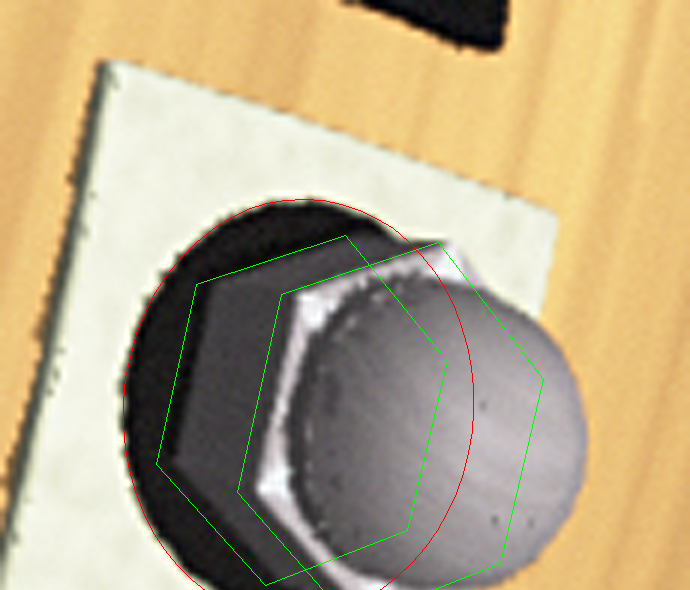

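The mark position is confirmed, and n4 is about 4 mm off centre, well within 14 mm. I'll finish closing on n3.

{"name": "carry_out", "arguments": {
  "plan": [
    {"grip": 0.95, "dp": [0, 0, 0], "rotation": [0, 0, 0]},
    {"grip": 0.95, "dp": [0, 0, 0], "rotation": [0, 0, 0]},
    {"grip": 0.95, "dp": [0, 0, 0], "rotation": [0, 0, 0]},
    {"grip": 0.95, "dp": [0, 0, 0], "rotation": [0, 0, 0]}
  ],
  "force": 40
}}

```text
time_s: 8.68
tool_pos: [0.4676, 0.0497, 0.0074]
tool_rot: [-179.9, -0.3, 14.2]
force: [-0.1, -0.2, -2.8]
grip_width: 0.0461
```

{"name": "carry_out", "arguments": {
  "plan": [
    {"grip": 0.95, "dp": [0, 0, -0.01], "rotation": [0, 0, 0]},
    {"grip": 0.95, "dp": [0, 0, -0.03], "rotation": [0, 0, 0]},
    {"grip": 0.95, "dp": [0, 0, -0.04], "rotation": [0, 0, 0]},
    {"grip": 0.95, "dp": [0, 0, -0.03], "rotation": [0, 0, 0]}
  ]
}}

```text
time_s: 9.02
tool_pos: [0.4592, 0.0498, 0.1146]
tool_rot: [-179.4, 0.7, 14.3]
force: [1.0, -1.4, -3.2]
grip_width: 0.0453
```

```bash
python3 h.py .629 .0537 .12 4.5 8 .95
```

```text
9.02 [0.4592 0.0498 0.1146] [-179.4    0.7   14.3] 0.0453
[{"grip": 0.95, "dp": [0.0389, 0.009, -0.0018], "rotation": [-0.4, 0.5, 7.0]}, {"grip": 0.95, "dp": [0.0398, 0.0042, -0.0014], "rotation": [-0.1, 0.2, 2.8]}, {"grip": 0.95, "dp": [0.0399, 0.0022, -0.0013], "rotation": [0, 0.0, 0.0]}, {"grip": 0.95, "dp": [0.0399, 0.0022, -0.0013], "rotation": [0, 0.0, 0.0]}, {"grip": 0.95, "dp": [0.0099, 0.0005, -0.0003], "rotation": [0, 0.0, 0.0]}]
end [0.629  0.0537 0.12  ]
```

{"name": "carry_out", "arguments": {
  "plan": [
    {"grip": 0.95, "dp": [0.03, 0.007, -0.002], "rotation": [-0.4, 0.5, 7]},
    {"grip": 0.95, "dp": [0.04, 0.004, -0.001], "rotation": [-0.1, 0.2, 2.8]},
    {"grip": 0.95, "dp": [0.04, 0.002, 0], "rotation": [0, 0, 0]},
    {"grip": 0.95, "dp": [0.038, 0.002, 0.01], "rotation": [0, 0, 0]},
    {"grip": 0.95, "dp": [0.012, 0, 0.02], "rotation": [0, 0, 0]},
    {"grip": 0.95, "dp": [0.002, 0, 0.02], "rotation": [0, 0, 0]}
  ]
}}

```text
time_s: 9.52
tool_pos: [0.6383, 0.0504, 0.0876]
tool_rot: [179.0, -1.8, 3.9]
force: [-0.7, 0.2, -3.8]
grip_width: 0.0459
```

```bash
python3 h.py .628 .055 .021 4.5 8 .95
```

```text
9.52 [0.6383 0.0504 0.0876] [179.   -1.8   3.9] 0.0459
[{"grip": 0.95, "dp": [-0.0071, -0.0038, 0.0392], "rotation": [1.0, -1.8, -0.6]}, {"grip": 0.95, "dp": [-0.004, -0.0023, 0.0272], "rotation": [0.0, 0.0, -0.0]}]
end [0.628  0.0551 0.021 ]
```

{"name": "carry_out", "arguments": {
  "plan": [
    {"grip": 0.95, "dp": [-0.007, -0.004, 0.025], "rotation": [1, -1.8, -0.6]},
    {"grip": 0.95, "dp": [-0.004, -0.002, 0.025], "rotation": [0, 0, 0]},
    {"grip": 0.95, "dp": [0, 0, 0.01], "rotation": [0, 0, 0]}
  ]
}}

```text
time_s: 9.77
tool_pos: [0.6288, 0.0548, 0.024]
tool_rot: [-179.8, 0.2, 4.4]
force: [-1.7, -0.6, -4.1]
grip_width: 0.0458
```

```bash
python3 h.py .628 .055 .016 4.5 8 .95
```

```text
9.77 [0.6288 0.0548 0.024 ] [-179.8    0.2    4.4] 0.0458
[{"grip": 0.95, "dp": [-0.0008, -0.0002, 0.008], "rotation": [-0.2, 0.2, -0.1]}]
end [0.628  0.0549 0.016 ]
```

{"name": "carry_out", "arguments": {
  "plan": [
    {"grip": 0.95, "dp": [-0.001, 0, 0.005], "rotation": [0, 0, 0]}
  ]
}}

```text
time_s: 9.85
tool_pos: [0.6274, 0.0544, 0.0181]
tool_rot: [-179.8, 0.3, 4.4]
force: [-7.2, -2.1, 45.5]
grip_width: 0.0458
```

{"name": "carry_out", "arguments": {
  "plan": [
    {"grip": 0.95, "dp": [0, 0, 0.004], "rotation": [0, 0, 0]}
  ]
}}

```text
time_s: 9.93
tool_pos: [0.6275, 0.0543, 0.018]
tool_rot: [-179.9, 0.4, 4.4]
force: [-17.2, -3.8, 44.9]
grip_width: 0.0454
```

Contact at the expected height, so I'm releasing.

{"name": "carry_out", "arguments": {
  "plan": [
    {"grip": 0.6, "dp": [0, 0, -0.001], "rotation": [0, 0, 0]},
    {"grip": 0.3, "dp": [0, 0, 0], "rotation": [0, 0, 0]},
    {"grip": 0, "dp": [0, 0, 0], "rotation": [0, 0, 0]},
    {"grip": 0, "dp": [0, 0, 0], "rotation": [0, 0, 0]},
    {"grip": 0, "dp": [0, 0, -0.015], "rotation": [0, 0, 0]},
    {"grip": 0, "dp": [0, 0, -0.03], "rotation": [0, 0, 0]},
    {"grip": 0, "dp": [0, 0, -0.04], "rotation": [0, 0, 0]},
    {"grip": 0, "dp": [0, 0, -0.04], "rotation": [0, 0, 0]}
  ]
}}

```text
time_s: 10.6
tool_pos: [0.626, 0.0531, 0.1505]
tool_rot: [-179.9, 0.6, 4.4]
force: [1.2, -0.1, 0.3]
grip_width: 0.0829
```

```bash
python3 h.py .457 -.276 .16 0 13 0
```

```text
10.6 [0.626  0.0531 0.1505] [-179.9    0.6    4.4] 0.0829
[{"grip": 0.0, "dp": [-0.021, 0.0341, -0.0008], "rotation": [0, 0.7, 4.4]}, {"grip": 0.0, "dp": [-0.0183, 0.0356, -0.0011], "rotation": [0, 0, 0.0]}, {"grip": 0.0, "dp": [-0.0183, 0.0356, -0.0011], "rotation": [0, 0, 0.0]}, {"grip": 0.0, "dp": [-0.0183, 0.0356, -0.0011], "rotation": [0, 0, 0.0]}, {"grip": 0.0, "dp": [-0.0183, 0.0356, -0.0011], "rotation": [0, 0, 0.0]}, {"grip": 0.0, "dp": [-0.0183, 0.0356, -0.001], "rotation": [0, 0, 0.0]}, {"grip": 0.0, "dp": [-0.0183, 0.0356, -0.0011], "rotation": [0, 0, 0.0]}, {"grip": 0.0, "dp": [-0.0183, 0.0356, -0.001], "rotation": [0, 0, 0.0]}, {"grip": 0.0, "dp": [-0.0182, 0.0356, -0.0011], "rotation": [0, 0, 0.0]}, {"grip": 0.0, "dp": [-0.0044, 0.0086, -0.0002], "rotation": [0, 0, 0.0]}]
end [ 0.457 -0.276  0.16 ]
```

{"name": "carry_out", "arguments": {
  "plan": [
    {"grip": 0, "dp": [-0.021, 0.034, -0.001], "rotation": [0, 0.7, 4.4]},
    {"grip": 0, "dp": [-0.018, 0.036, -0.001], "rotation": [0, 0, 0]},
    {"grip": 0, "dp": [-0.018, 0.036, -0.001], "rotation": [0, 0, 0]},
    {"grip": 0, "dp": [-0.018, 0.036, -0.001], "rotation": [0, 0, 0]},
    {"grip": 0, "dp": [-0.018, 0.036, -0.001], "rotation": [0, 0, 0]},
    {"grip": 0, "dp": [-0.018, 0.036, -0.001], "rotation": [0, 0, 0]},
    {"grip": 0, "dp": [-0.018, 0.036, -0.001], "rotation": [0, 0, 0]},
    {"grip": 0, "dp": [-0.018, 0.036, -0.001], "rotation": [0, 0, 0]}
  ]
}}

```text
time_s: 11.27
tool_pos: [0.4921, -0.2284, 0.1796]
tool_rot: [-179.9, -2.2, 1.4]
force: [0.8, 0.0, 0.1]
grip_width: 0.0868
```

{"name": "carry_out", "arguments": {
  "plan": [
    {"grip": 0, "dp": [-0.018, 0.028, 0], "rotation": [0, 0, 0]},
    {"grip": 0, "dp": [-0.004, 0.008, 0], "rotation": [0, 0, 0]},
    {"grip": 0, "dp": [0, 0, 0], "rotation": [0, 0, 0]}
  ]
}}

```text
time_s: 11.52
tool_pos: [0.4649, -0.2774, 0.1828]
tool_rot: [179.6, -2.3, 0.5]
force: [1.4, 0.8, -0.5]
grip_width: 0.0869
```

```bash
python3 - <<'E'
from h import *
p=env.camera_params("wrist");im=env.read_camera("wrist")[:,:,::-1].copy()
cv2.imwrite('pics/w6raw.png',im)
import pickle;pickle.dump(p,open('w6.pkl','wb'))
K=3;off=np.array([240,60]);big=cv2.resize(im[60:260,240:500],None,fx=K,fy=K,interpolation=cv2.INTER_CUBIC)
draw(big,p,.457,-.277,0,SZ['n2'],K,off,True)
draw(big,p,.437,-.068,0,SZ['n1'],K,off,True)
cv2.imwrite('pics/w6.png',big);plan(.457,-.277,.008,0)
E
```

```text
11.57 [ 0.4654 -0.2766  0.1828] [179.6  -2.3   0.6] 0.0871
[{"grip": 0, "dp": [-0.0035, -0.0002, 0.0398], "rotation": [0.4, -2.3, 0.6]}, {"grip": 0, "dp": [-0.0019, 0.0001, 0.04], "rotation": [0, 0, -0.0]}, {"grip": 0, "dp": [-0.0019, 0.0001, 0.04], "rotation": [0, 0, -0.0]}, {"grip": 0, "dp": [-0.002, 0.0001, 0.04], "rotation": [0, 0, -0.0]}, {"grip": 0, "dp": [-0.0007, 0.0001, 0.0149], "rotation": [0, 0, -0.0]}]
end [ 0.457 -0.277  0.008]
```

View pics/w6.png

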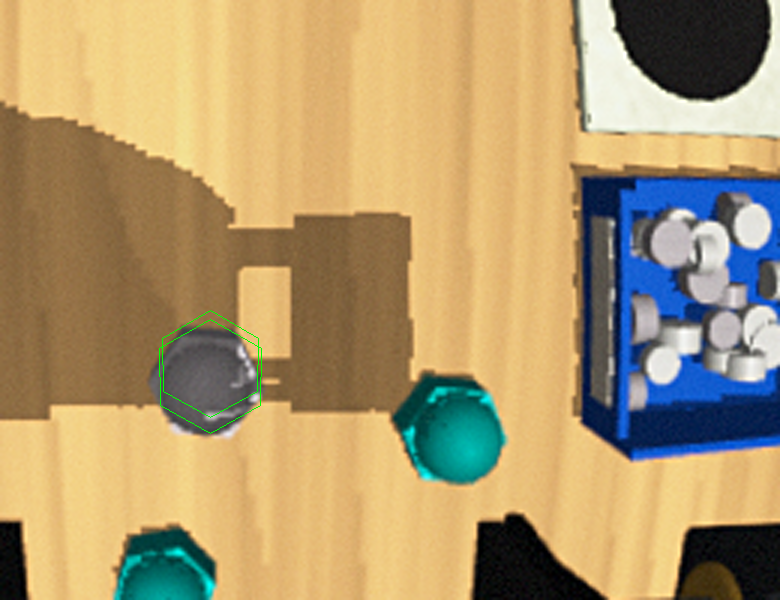

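n2's hex centre is about 2 mm left of and below the overlay, giving (.455,-.280). Its corners point left and right, so yaw is about 30°.

```bash
python3 h.py .453 -.280 .085 30 5
```

```text
11.57 [ 0.4654 -0.2766  0.1828] [179.6  -2.3   0.6] 0.0871
[{"grip": 0, "dp": [-0.0066, 0.0011, 0.0394], "rotation": [0.2, -0.5, -7.0]}, {"grip": 0, "dp": [-0.0064, 0.0004, 0.0395], "rotation": [0.2, -0.5, -7.0]}, {"grip": 0, "dp": [-0.0028, -0.0002, 0.0185], "rotation": [0.3, -0.5, -7.0]}, {"grip": 0, "dp": [0, 0.0, -0.0], "rotation": [0.2, -0.5, -7.0]}, {"grip": 0, "dp": [0, 0.0, -0.0], "rotation": [0.1, -0.1, -1.4]}]
end [ 0.453  -0.2799  0.085 ]
```

{"name": "carry_out", "arguments": {
  "plan": [
    {"grip": 0.1, "dp": [-0.007, 0.001, 0.035], "rotation": [0.2, -0.5, -7]},
    {"grip": 0.1, "dp": [-0.006, 0, 0.035], "rotation": [0.2, -0.5, -7]},
    {"grip": 0.1, "dp": [-0.003, 0, 0.02], "rotation": [0.3, -0.5, -7]},
    {"grip": 0.1, "dp": [0, 0, 0.01], "rotation": [0.2, -0.5, -7]},
    {"grip": 0.1, "dp": [0, 0, 0], "rotation": [0.1, -0.1, -1.4]},
    {"grip": 0.1, "dp": [0, 0, 0], "rotation": [0, 0, 0]}
  ],
  "force": 30
}}

```text
time_s: 12.07
tool_pos: [0.4631, -0.2678, 0.0843]
tool_rot: [179.7, -0.5, 31.8]
force: [-0.1, -0.3, 1.1]
grip_width: 0.078
```

```bash
python3 - <<'E'
from h import *
p=env.camera_params("wrist");im=env.read_camera("wrist")[:,:,::-1].copy()
K=4;off=np.array([240,80]);big=cv2.resize(im[80:230,240:430],None,fx=K,fy=K,interpolation=cv2.INTER_CUBIC)
big=cv2.convertScaleAbs(big,alpha=1.8)
draw(big,p,.455,-.280,30,SZ['n2'],K,off,True)
cv2.imwrite('pics/w7.png',big);plan(.455,-.280,.007,30)
E
```

```text
12.12 [ 0.4633 -0.2674  0.0844] [179.7  -0.6  31.8] 0.0787
[{"grip": 0, "dp": [-0.0073, 0.003, 0.0392], "rotation": [0.3, -0.6, 1.7]}, {"grip": 0, "dp": [-0.0066, 0.0034, 0.0382], "rotation": [0, 0.0, 0.0]}]
end [ 0.4551 -0.28    0.007 ]
```

View pics/w7.png

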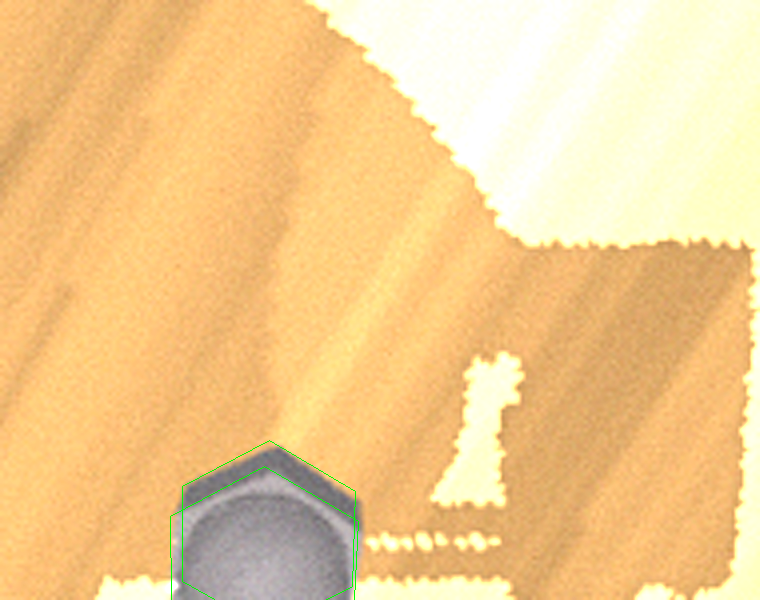

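The overlay fits n2 very well. Descending.

{"name": "carry_out", "arguments": {
  "plan": [
    {"grip": 0.1, "dp": [-0.006, 0.004, 0.035], "rotation": [0.3, -0.6, 3]},
    {"grip": 0.1, "dp": [-0.006, 0.004, 0.03], "rotation": [0, 0, 0]},
    {"grip": 0.1, "dp": [-0.001, 0.001, 0.008], "rotation": [0, 0, 0]}
  ]
}}

```text
time_s: 12.37
tool_pos: [0.4648, -0.28, 0.0156]
tool_rot: [179.4, -0.3, 28.8]
force: [-0.8, 0.3, -1.4]
grip_width: 0.0782
```

```bash
python3 h.py .456 -.281 .006 29
```

```text
12.37 [ 0.4648 -0.28    0.0156] [179.4  -0.3  28.8] 0.0782
[{"grip": 0, "dp": [-0.0083, -0.0034, 0.0095], "rotation": [0.6, -0.3, -0.2]}]
end [ 0.456 -0.281  0.006]
```

{"name": "carry_out", "arguments": {
  "plan": [
    {"grip": 0.3, "dp": [-0.008, -0.003, 0.009], "rotation": [0.6, -0.3, 0]},
    {"grip": 0.6, "dp": [-0.003, 0, 0.003], "rotation": [0, 0, 0]},
    {"grip": 1, "dp": [0, 0, 0], "rotation": [0, 0, 0]},
    {"grip": 1, "dp": [0, 0, 0], "rotation": [0, 0, 0]},
    {"grip": 1, "dp": [0, 0, 0], "rotation": [0, 0, 0]},
    {"grip": 1, "dp": [0, 0, 0], "rotation": [0, 0, 0]},
    {"grip": 1, "dp": [0, 0, 0], "rotation": [0, 0, 0]},
    {"grip": 1, "dp": [0, 0, 0], "rotation": [0, 0, 0]}
  ]
}}

```text
time_s: 13.03
tool_pos: [0.4576, -0.2816, 0.0084]
tool_rot: [179.7, -0.2, 28.9]
force: [-0.1, 0.6, -0.8]
grip_width: 0.0355
```

{"name": "carry_out", "arguments": {
  "plan": [
    {"grip": 1, "dp": [0, 0, 0], "rotation": [0, 0, 0]},
    {"grip": 1, "dp": [0, 0, 0], "rotation": [0, 0, 0]},
    {"grip": 1, "dp": [0, 0, 0], "rotation": [0, 0, 0]}
  ]
}}

```text
time_s: 13.28
tool_pos: [0.4576, -0.2815, 0.0086]
tool_rot: [179.7, -0.2, 28.9]
force: [0.0, 0.1, -1.6]
grip_width: 0.0359
```

{"name": "carry_out", "arguments": {
  "plan": [
    {"grip": 1, "dp": [0, 0, -0.01], "rotation": [0, 0, 0]},
    {"grip": 1, "dp": [0, 0, -0.03], "rotation": [0, 0, 0]},
    {"grip": 1, "dp": [0, 0, -0.04], "rotation": [0, 0, 0]},
    {"grip": 1, "dp": [0, 0, -0.035], "rotation": [0, 0, 0]}
  ]
}}

```text
time_s: 13.62
tool_pos: [0.4507, -0.2768, 0.1197]
tool_rot: [-179.2, 0.1, 29.0]
force: [1.1, -0.8, -1.8]
grip_width: 0.0358
```

```bash
python3 h.py .635 -.038 .12 4.5 10 1
```

```text
13.62 [ 0.4507 -0.2768  0.1197] [-1.792e+02  1.000e-01  2.900e+01] 0.0358
[{"grip": 1.0, "dp": [0.0367, -0.0158, 0.0001], "rotation": [-0.2, 0.1, 7.0]}, {"grip": 1.0, "dp": [0.0345, -0.0202, 0.0001], "rotation": [-0.2, 0.1, 7.0]}, {"grip": 1.0, "dp": [0.0318, -0.0243, 0.0001], "rotation": [-0.2, 0.1, 7.0]}, {"grip": 1.0, "dp": [0.0286, -0.0279, 0.0001], "rotation": [-0.2, 0, 3.5]}, {"grip": 1.0, "dp": [0.0269, -0.0296, -0.0], "rotation": [0.0, 0, 0.0]}, {"grip": 1.0, "dp": [0.0268, -0.0297, -0.0001], "rotation": [0.0, 0, 0.0]}, {"grip": 1.0, "dp": [0.0269, -0.0296, -0.0], "rotation": [0.0, 0, 0.0]}, {"grip": 1.0, "dp": [0.0146, -0.0161, -0.0001], "rotation": [0.0, 0, 0.0]}]
end [ 0.635 -0.038  0.12 ]
```

{"name": "carry_out", "arguments": {
  "plan": [
    {"grip": 1, "dp": [0.03, -0.013, 0], "rotation": [-0.2, 0, 7]},
    {"grip": 1, "dp": [0.034, -0.02, 0], "rotation": [-0.2, 0, 7]},
    {"grip": 1, "dp": [0.032, -0.024, 0], "rotation": [-0.2, 0, 7]},
    {"grip": 1, "dp": [0.029, -0.028, 0], "rotation": [-0.2, 0, 3.5]},
    {"grip": 1, "dp": [0.027, -0.03, 0], "rotation": [0, 0, 0]},
    {"grip": 1, "dp": [0.027, -0.03, 0], "rotation": [0, 0, 0]},
    {"grip": 1, "dp": [0.02, -0.025, 0], "rotation": [0, 0, 0]},
    {"grip": 1, "dp": [0, 0, 0], "rotation": [0, 0, 0]}
  ]
}}

```text
time_s: 14.28
tool_pos: [0.6143, -0.0695, 0.1341]
tool_rot: [179.2, -0.6, 4.9]
force: [-0.0, 1.6, -0.9]
grip_width: 0.0361
```

```bash
python3 h.py .635 -.038 .024 4.5 8 1
```

```text
14.28 [ 0.6143 -0.0695  0.1341] [179.2  -0.6   4.9] 0.0361
[{"grip": 1.0, "dp": [0.0076, -0.0107, 0.0378], "rotation": [0.8, -0.6, 0.4]}, {"grip": 1.0, "dp": [0.008, -0.0102, 0.0378], "rotation": [0, 0.0, -0.0]}, {"grip": 1.0, "dp": [0.0072, -0.0093, 0.0345], "rotation": [0, 0.0, -0.0]}]
end [ 0.635 -0.038  0.024]
```

{"name": "carry_out", "arguments": {
  "plan": [
    {"grip": 1, "dp": [0.01, -0.015, 0.03], "rotation": [0.8, -0.6, 0.4]},
    {"grip": 1, "dp": [0.008, -0.012, 0.03], "rotation": [0, 0, 0]},
    {"grip": 1, "dp": [0.003, -0.003, 0.025], "rotation": [0, 0, 0]},
    {"grip": 1, "dp": [0, 0, 0.01], "rotation": [0, 0, 0]},
    {"grip": 1, "dp": [0, 0, 0], "rotation": [0, 0, 0]}
  ]
}}

```text
time_s: 14.7
tool_pos: [0.6371, -0.0327, 0.0407]
tool_rot: [-179.9, -0.3, 4.9]
force: [0.9, 0.2, -2.2]
grip_width: 0.0358
```

```bash
python3 h.py .635 -.038 .018 4.5 8 1
```

```text
14.7 [ 0.6371 -0.0327  0.0407] [-179.9   -0.3    4.9] 0.0358
[{"grip": 1.0, "dp": [-0.0027, 0.0051, 0.0227], "rotation": [-0.1, -0.3, 0.4]}]
end [ 0.635 -0.038  0.018]
```

{"name": "carry_out", "arguments": {
  "plan": [
    {"grip": 1, "dp": [-0.002, 0.005, 0.015], "rotation": [0, -0.3, 0.4]},
    {"grip": 1, "dp": [-0.001, 0.001, 0.004], "rotation": [0, 0, 0]}
  ]
}}

```text
time_s: 14.87
tool_pos: [0.6352, -0.0404, 0.0227]
tool_rot: [-180.0, -0.1, 4.4]
force: [-0.4, -0.3, -2.3]
grip_width: 0.036
```

```bash
python3 h.py .635 -.038 .018 4.5 8 1
```

```text
14.87 [ 0.6352 -0.0404  0.0227] [-1.8e+02 -1.0e-01  4.4e+00] 0.036
[{"grip": 1.0, "dp": [0.0, -0.0024, 0.0047], "rotation": [0, -0.1, -0.1]}]
end [ 0.635 -0.038  0.018]
```

{"name": "carry_out", "arguments": {
  "plan": [
    {"grip": 1, "dp": [0, -0.003, 0.004], "rotation": [0, 0, 0]}
  ]
}}

```text
time_s: 14.95
tool_pos: [0.6354, -0.0397, 0.0193]
tool_rot: [180.0, -0.1, 4.2]
force: [0.8, 0.1, -2.1]
grip_width: 0.0358
```

{"name": "carry_out", "arguments": {
  "plan": [
    {"grip": 1, "dp": [0, -0.002, 0.003], "rotation": [0, 0, 0]}
  ]
}}

```text
time_s: 15.03
tool_pos: [0.6355, -0.0396, 0.0188]
tool_rot: [179.8, -0.1, 4.1]
force: [-10.1, -2.2, 24.7]
grip_width: 0.0362
```

Contact, so I'm releasing and rising.

{"name": "carry_out", "arguments": {
  "plan": [
    {"grip": 0.7, "dp": [0, 0, 0], "rotation": [0, 0, 0]},
    {"grip": 0.3, "dp": [0, 0, 0], "rotation": [0, 0, 0]},
    {"grip": 0.1, "dp": [0, 0, 0], "rotation": [0, 0, 0]},
    {"grip": 0.1, "dp": [0, 0, 0], "rotation": [0, 0, 0]},
    {"grip": 0.1, "dp": [0, 0, -0.015], "rotation": [0, 0, 0]},
    {"grip": 0.1, "dp": [0, 0, -0.03], "rotation": [0, 0, 0]},
    {"grip": 0.1, "dp": [0, 0, -0.04], "rotation": [0, 0, 0]},
    {"grip": 0.1, "dp": [0, 0, -0.04], "rotation": [0, 0, 0]}
  ]
}}

```text
time_s: 15.7
tool_pos: [0.6307, -0.0419, 0.1455]
tool_rot: [179.9, 0.4, 3.9]
force: [1.2, -0.4, 0.4]
grip_width: 0.0731
```

```bash
python3 h.py .439 -.071 .15 10 8 .1
```

```text
15.7 [ 0.6307 -0.0419  0.1455] [179.9   0.4   3.9] 0.0731
[{"grip": 0.1, "dp": [-0.0399, 0.0033, -0.0006], "rotation": [0.1, 0.5, -6.1]}, {"grip": 0.1, "dp": [-0.04, -0.0009, -0.001], "rotation": [0.0, 0, -0.0]}, {"grip": 0.1, "dp": [-0.04, -0.001, -0.0009], "rotation": [0.0, 0, -0.0]}, {"grip": 0.1, "dp": [-0.04, -0.0009, -0.001], "rotation": [0.0, 0, -0.0]}, {"grip": 0.1, "dp": [-0.0338, -0.0009, -0.0008], "rotation": [0.0, 0, -0.0]}]
end [ 0.439  -0.0709  0.15  ]
```

{"name": "carry_out", "arguments": {
  "plan": [
    {"grip": 0.1, "dp": [-0.04, 0.003, 0], "rotation": [0, 0.5, -4]},
    {"grip": 0.1, "dp": [-0.04, 0, 0], "rotation": [0, 0, 0]},
    {"grip": 0.1, "dp": [-0.04, 0, 0.01], "rotation": [0, 0, 0]},
    {"grip": 0.1, "dp": [-0.036, 0, 0.015], "rotation": [0, 0, 0]},
    {"grip": 0.1, "dp": [-0.025, 0, 0.02], "rotation": [0, 0, 0]},
    {"grip": 0.1, "dp": [0, 0, 0.01], "rotation": [0, 0, 0]},
    {"grip": 0.1, "dp": [0, 0, 0], "rotation": [0, 0, 0]}
  ]
}}

```text
time_s: 16.28
tool_pos: [0.4604, -0.0652, 0.1059]
tool_rot: [179.1, -2.0, 8.3]
force: [0.1, 0.3, 0.5]
grip_width: 0.0782
```

```bash
python3 - <<'E'
from h import *
p=env.camera_params("wrist");im=env.read_camera("wrist")[:,:,::-1].copy()
u,v=map(int,proj(p,[.437,-.068,.02],True));print(u,v)
K=6;x0,y0=max(u-50,0),max(v-45,0);off=np.array([x0,y0]);big=cv2.resize(im[y0:y0+90,x0:x0+110],None,fx=K,fy=K,interpolation=cv2.INTER_CUBIC)
big=cv2.convertScaleAbs(big,alpha=1.8)
draw(big,p,.437,-.068,0,SZ['n1'],K,off,True)
cv2.imwrite('pics/w8.png',big);plan(.437,-.068,.007,10)
E
```

```text
291 204
16.33 [ 0.4608 -0.0649  0.1064] [179.1  -1.9   8.3] 0.0784
[{"grip": 0, "dp": [-0.0107, -0.0007, 0.0385], "rotation": [0.9, -1.9, -1.7]}, {"grip": 0, "dp": [-0.0094, -0.0004, 0.0389], "rotation": [0, 0, 0.0]}, {"grip": 0, "dp": [-0.0052, -0.0003, 0.0217], "rotation": [0, 0, 0.0]}]
end [ 0.437 -0.068  0.007]
```

View pics/w8.png

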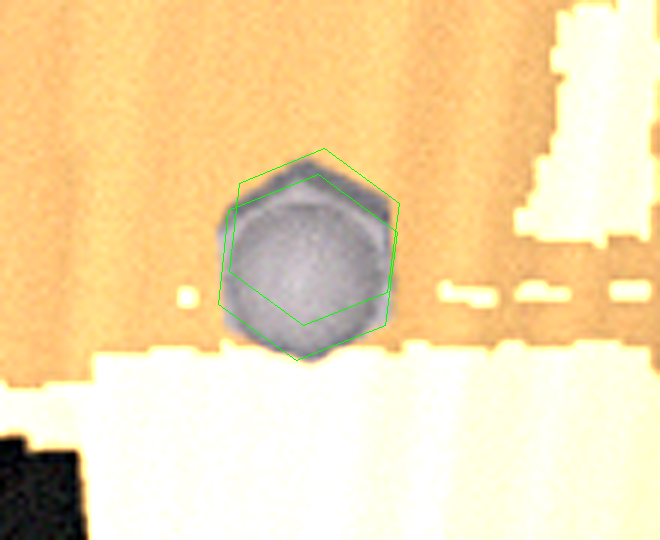

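n1 fits at (.436,-.069), yaw about 9°. Descending.

{"name": "carry_out", "arguments": {
  "plan": [
    {"grip": 0.2, "dp": [-0.012, 0, 0.038], "rotation": [0.9, -1.9, -0.7]},
    {"grip": 0.3, "dp": [-0.01, 0, 0.035], "rotation": [0, 0, 0]},
    {"grip": 0.3, "dp": [-0.006, 0, 0.015], "rotation": [0, 0, 0]},
    {"grip": 0.3, "dp": [-0.002, 0, 0.005], "rotation": [0, 0, 0]}
  ]
}}

```text
time_s: 16.67
tool_pos: [0.445, -0.0695, 0.0183]
tool_rot: [179.7, -1.0, 9.2]
force: [0.2, -1.0, 0.2]
grip_width: 0.0632
```

```bash
python3 h.py .436 -.069 .004 9 8 .3
```

```text
16.67 [ 0.445  -0.0695  0.0183] [179.7  -1.    9.2] 0.0632
[{"grip": 0.3, "dp": [-0.0091, -0.002, 0.0142], "rotation": [0.3, -1.0, 0.2]}]
end [ 0.436 -0.069  0.004]
```

{"name": "carry_out", "arguments": {
  "plan": [
    {"grip": 0.3, "dp": [-0.009, -0.001, 0.011], "rotation": [0.3, -1, 0.2]},
    {"grip": 0.3, "dp": [-0.002, 0, 0.003], "rotation": [0, 0, 0]}
  ]
}}

```text
time_s: 16.83
tool_pos: [0.4367, -0.0693, 0.0047]
tool_rot: [-179.8, -0.1, 9.1]
force: [-1.3, 0.8, -0.5]
grip_width: 0.0613
```

```bash
python3 h.py .436 -.069 .004 9 8 .3
```

```text
16.83 [ 0.4367 -0.0693  0.0047] [-1.798e+02 -1.000e-01  9.100e+00] 0.0613
[{"grip": 0.3, "dp": [-0.0006, -0.0004, 0.0007], "rotation": [-0.2, -0.1, 0.1]}]
end [ 0.4361 -0.069   0.004 ]
```

{"name": "carry_out", "arguments": {
  "plan": [
    {"grip": 1, "dp": [0, 0, 0], "rotation": [0, 0, 0]},
    {"grip": 1, "dp": [0, 0, 0], "rotation": [0, 0, 0]},
    {"grip": 1, "dp": [0, 0, 0], "rotation": [0, 0, 0]},
    {"grip": 1, "dp": [0, 0, 0], "rotation": [0, 0, 0]},
    {"grip": 1, "dp": [0, 0, 0], "rotation": [0, 0, 0]},
    {"grip": 1, "dp": [0, 0, 0], "rotation": [0, 0, 0]},
    {"grip": 1, "dp": [0, 0, 0], "rotation": [0, 0, 0]},
    {"grip": 1, "dp": [0, 0, 0], "rotation": [0, 0, 0]}
  ],
  "force": 25
}}

```text
time_s: 17.5
tool_pos: [0.4425, -0.0694, 0.0091]
tool_rot: [180.0, -0.6, 9.2]
force: [0.5, -0.4, -0.5]
grip_width: 0.0232
```

{"name": "carry_out", "arguments": {
  "plan": [
    {"grip": 1, "dp": [0, 0, 0], "rotation": [0, 0, 0]},
    {"grip": 1, "dp": [0, 0, 0], "rotation": [0, 0, 0]},
    {"grip": 1, "dp": [0, 0, 0], "rotation": [0, 0, 0]}
  ]
}}

```text
time_s: 17.75
tool_pos: [0.4424, -0.0696, 0.0091]
tool_rot: [180.0, -0.6, 9.1]
force: [0.0, 0.6, -1.1]
grip_width: 0.0234
```

{"name": "carry_out", "arguments": {
  "plan": [
    {"grip": 1, "dp": [0, 0, -0.01], "rotation": [0, 0, 0]},
    {"grip": 1, "dp": [0, 0, -0.03], "rotation": [0, 0, 0]},
    {"grip": 1, "dp": [0, 0, -0.04], "rotation": [0, 0, 0]},
    {"grip": 1, "dp": [0, 0, -0.03], "rotation": [0, 0, 0]}
  ]
}}

```text
time_s: 18.08
tool_pos: [0.4353, -0.0669, 0.1176]
tool_rot: [-179.4, 0.2, 9.3]
force: [1.2, -0.6, 0.4]
grip_width: 0.0238
```

```bash
python3 h.py .643 -.129 .1 4.5 8 1
```

```text
18.08 [ 0.4353 -0.0669  0.1176] [-179.4    0.2    9.3] 0.0238
[{"grip": 1.0, "dp": [0.0359, 0.0175, 0.0029], "rotation": [-0.6, 0.2, 4.8]}, {"grip": 1.0, "dp": [0.0372, 0.0144, 0.0032], "rotation": [0, 0, 0.0]}, {"grip": 1.0, "dp": [0.0372, 0.0144, 0.0033], "rotation": [0, 0, 0.0]}, {"grip": 1.0, "dp": [0.0372, 0.0144, 0.0032], "rotation": [0, 0, 0.0]}, {"grip": 1.0, "dp": [0.0372, 0.0144, 0.0033], "rotation": [0, 0, 0.0]}, {"grip": 1.0, "dp": [0.0161, 0.0062, 0.0014], "rotation": [0, 0, 0.0]}]
end [ 0.643 -0.129  0.1  ]
```

{"name": "carry_out", "arguments": {
  "plan": [
    {"grip": 1, "dp": [0.03, 0.015, 0.003], "rotation": [-0.6, 0.2, 4.8]},
    {"grip": 1, "dp": [0.037, 0.014, 0.003], "rotation": [0, 0, 0]},
    {"grip": 1, "dp": [0.037, 0.014, 0.003], "rotation": [0, 0, 0]},
    {"grip": 1, "dp": [0.037, 0.014, 0.003], "rotation": [0, 0, 0]},
    {"grip": 1, "dp": [0.037, 0.014, 0.003], "rotation": [0, 0, 0]},
    {"grip": 1, "dp": [0.018, 0.006, 0.01], "rotation": [0, 0, 0]},
    {"grip": 1, "dp": [0, 0, 0.015], "rotation": [0, 0, 0]}
  ]
}}

```text
time_s: 18.67
tool_pos: [0.6547, -0.1367, 0.1061]
tool_rot: [177.9, -1.8, 4.0]
force: [-1.0, -0.3, -1.0]
grip_width: 0.0236
```

```bash
python3 h.py .643 -.129 .025 4.5 8 1
```

```text
18.67 [ 0.6547 -0.1367  0.1061] [177.9  -1.8   4. ] 0.0236
[{"grip": 1.0, "dp": [-0.0067, -0.0056, 0.039], "rotation": [2.1, -1.8, -0.5]}, {"grip": 1.0, "dp": [-0.0054, -0.0042, 0.0394], "rotation": [0.0, 0, -0.0]}, {"grip": 1.0, "dp": [-0.0003, -0.0002, 0.0024], "rotation": [0.0, 0, -0.0]}]
end [ 0.643 -0.129  0.025]
```

{"name": "carry_out", "arguments": {
  "plan": [
    {"grip": 1, "dp": [-0.007, -0.005, 0.03], "rotation": [2.1, -1.8, -0.5]},
    {"grip": 1, "dp": [-0.005, -0.003, 0.03], "rotation": [0, 0, 0]},
    {"grip": 1, "dp": [0, 0, 0.012], "rotation": [0, 0, 0]}
  ]
}}

```text
time_s: 18.92
tool_pos: [0.6444, -0.1302, 0.0326]
tool_rot: [-179.8, -0.1, 4.5]
force: [-0.6, 1.0, -1.4]
grip_width: 0.0233
```

```bash
python3 h.py .643 -.129 .02 4.5 8 1
```

```text
18.92 [ 0.6444 -0.1302  0.0326] [-1.798e+02 -1.000e-01  4.500e+00] 0.0233
[{"grip": 1.0, "dp": [-0.0013, -0.0013, 0.0126], "rotation": [-0.2, -0.1, -0.0]}]
end [ 0.643 -0.129  0.02 ]
```

{"name": "carry_out", "arguments": {
  "plan": [
    {"grip": 1, "dp": [-0.001, -0.001, 0.008], "rotation": [0, 0, 0]}
  ]
}}

```text
time_s: 19.0
tool_pos: [0.6421, -0.1297, 0.0232]
tool_rot: [-179.8, 0.0, 4.5]
force: [-0.0, -1.3, -0.0]
grip_width: 0.0234
```

{"name": "carry_out", "arguments": {
  "plan": [
    {"grip": 1, "dp": [0, 0, 0.002], "rotation": [0, 0, 0]}
  ]
}}

```text
time_s: 19.08
tool_pos: [0.6402, -0.129, 0.0199]
tool_rot: [-179.7, 0.2, 4.5]
force: [-3.9, 1.8, 9.0]
grip_width: 0.0233
```

Contact at z ≈ .020 as predicted. Releasing.

{"name": "carry_out", "arguments": {
  "plan": [
    {"grip": 0.8, "dp": [0, 0, 0], "rotation": [0, 0, 0]},
    {"grip": 0.5, "dp": [0, 0, 0], "rotation": [0, 0, 0]},
    {"grip": 0.3, "dp": [0, 0, 0], "rotation": [0, 0, 0]},
    {"grip": 0.3, "dp": [0, 0, 0], "rotation": [0, 0, 0]},
    {"grip": 0.3, "dp": [0, 0, -0.015], "rotation": [0, 0, 0]},
    {"grip": 0.3, "dp": [0, 0, -0.03], "rotation": [0, 0, 0]},
    {"grip": 0.3, "dp": [0, 0, -0.04], "rotation": [0, 0, 0]},
    {"grip": 0.3, "dp": [0, 0, -0.04], "rotation": [0, 0, 0]}
  ]
}}

```text
time_s: 19.75
tool_pos: [0.6371, -0.129, 0.1497]
tool_rot: [-179.7, 0.6, 4.6]
force: [1.0, -0.1, 0.1]
grip_width: 0.058
```

{"name": "carry_out", "arguments": {
  "plan": [
    {"grip": 0.3, "dp": [-0.02, 0.03, -0.02], "rotation": [0, 0, 0]},
    {"grip": 0.3, "dp": [-0.025, 0.03, -0.01], "rotation": [0, 0, 0]},
    {"grip": 0.3, "dp": [-0.025, 0.03, 0], "rotation": [0, 0, 0]},
    {"grip": 0.3, "dp": [-0.025, 0.03, 0], "rotation": [0, 0, 0]},
    {"grip": 0.3, "dp": [-0.025, 0.03, 0], "rotation": [0, 0, 0]},
    {"grip": 0.3, "dp": [-0.015, 0.015, 0], "rotation": [0, 0, 0]},
    {"grip": 0.3, "dp": [0, 0, 0], "rotation": [0, 0, 0]},
    {"grip": 0.3, "dp": [0, 0, 0], "rotation": [0, 0, 0]}
  ]
}}

```text
time_s: 20.42
tool_pos: [0.5239, -0.3078, 0.2095]
tool_rot: [179.2, -1.4, 5.2]
force: [-0.0, 0.9, 0.9]
grip_width: 0.0611
```

```bash
python3 - <<'E'
from h import *
M={'n1':(.643,-.129),'n2':(.636,-.0375),'n3':(.629,.0537),'n4':(.622,.145)}
o=env.get_obs();print(o['tool_pos'],o['time_s'])
out=[]
for cam,(x0,y0,w,h) in(("top",(195,135,235,120)),("scene",(165,140,280,145))):
    p=env.camera_params(cam);im=env.read_camera(cam)[:,:,::-1];K=800/w*.97
    K=2.8
    big=cv2.resize(im[y0:y0+h,x0:x0+w],None,fx=K,fy=K,interpolation=cv2.INTER_CUBIC);off=np.array([x0,y0])
    big=cv2.convertScaleAbs(big,alpha=1.4)
    for n,c in M.items(): draw(big,p,*c,4.5,SZ[n],K,off,False,.011)
    out.append(big)
W=max(b.shape[1] for b in out)
big=np.vstack([cv2.copyMakeBorder(b,0,0,0,W-b.shape[1],cv2.BORDER_CONSTANT) for b in out]);s=min(1,600/big.shape[0],800/W);print(s,big.shape)
cv2.imwrite('pics/f.png',big if s==1 else cv2.resize(big,None,fx=s,fy=s,interpolation=cv2.INTER_AREA))
E
```

```text
[ 0.52386533 -0.30784358  0.20945742] 20.4167
0.8086253369272237 (742, 784, 3)
```

View pics/f.png

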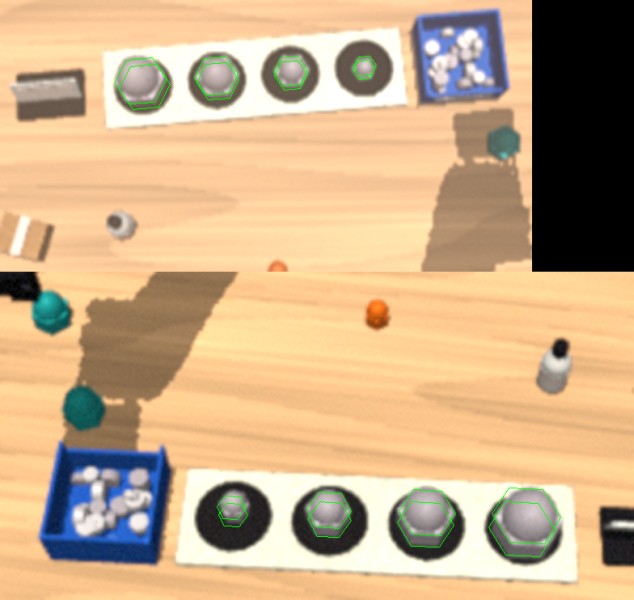

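All four nuts stand upright on their marks in the right order, a few mm at most from the target outlines. The bottle is upright in place and the arm is clear.

```bash
python3 -c "
from cell import env
o=env.get_obs();print(o['time_s'],o['force'],abs(o['joint_velocities']).max());print(env.sign_off())"
```

```text
20.5167 [ 0.02900658 -0.167019    0.01606186] 1.5762982469793052
the job is handed in; nothing more can be done
None
```

I put the four steel dome nuts on the marks in order of size, smallest next to the blue bin and largest at the far end. I handed the job in at about 20.5 s; sign-off reported no verdict.

- **Last check (top and scene pictures):** every nut stands dome up on its mark, a few mm at most from the target outlines against the 14 mm allowed. The largest is the worst, about 4 mm off in an earlier wrist close-up.
- **Bystanders:** the white bottle looks upright and where it was. I never handled the turquoise and orange look-alikes. The arm was clear of everything with about zero force on it.
- **Disagreements:** the cameras differed by 2 to 5 mm, which I settled with wrist views.
- **Contact force:** the second-largest nut's touch-down read 45 N at the wrist, briefly. That went through the held nut, and the wrist limit is 120 N.

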